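Find the lid that fits, close the canister and put it away

TASK

Three look-alike canisters and their three look-alike lids have been mixed up: find, by trying, the one lid that snaps onto the canister standing on the cork mat, and press it fully home there. Then put that closed canister away in the free bay of the bamboo tray, setting it down gently, without a drop. Leave the two lids that do not fit lying flat on the worktop, bar up, and do not disturb the other two canisters or anything else.

Things in the scene. Friction and masses are not known exactly. Their poses are not given: they have to be found in the camera images.
- can_a: white round open canister, 100 mm across, 110 mm high, two thin grey lines near its foot, about 350 g; mouth 68, 76 or 84 mm across. Origin: centre of its underside, z up. A snapped-on lid has its origin 92 mm above it on the same axis. One of the three, any of them, stands on the cork mat: close that one; the other two stand open in the tray
- can_b: same outside and origin as can_a, with another width of mouth, so it has another lid
- can_c: same outside and origin as can_a, with another width of mouth, so it has another lid
- lid_1: light-wood lid disc, 104 mm across, 6 mm thick, on top a darker grip bar 64 mm long (body x), 16 wide (y), 30 high; below, a grey plug 18 mm deep with four sprung gasket lips. Origin: centre of the plug's underside; disc from z = 18 to 24 mm, bar top at 54 mm; plug down on the worktop. 140 g. The three lids look alike; their plugs, hidden below, are 65, 73 or 81 mm across
- lid_2: same size, look and origin as lid_1, with another plug. Which lid fits which canister is not marked: try. Too big a plug rides on the rim, its disc 16 to 18 mm above it. Too small a plug drops right in without a push, has play sideways and lifts straight out, leaving the canister standing
- lid_3: same size, look and origin as lid_1, with another plug. The right lid stops about 13 mm high at first, takes a push of some 5 to 12 N to get past that, then snaps home, its disc flat on the rim, and grips so well that the canister comes up with it when lifted by the bar
- mat: round cork mat, 130 mm across, 4 mm thick, fixed on the worktop; origin at the centre of its underside. One canister stands in its middle
- tray: low bamboo tray fixed on the worktop, 124 mm (x) by 360 mm (y), with three square bays of 112 mm in a row along its y, 118 mm apart; floor 4 mm thick, walls and dividers up to 30 mm (end walls 44 mm) above the worktop. Origin: centre of its underside. Two bays hold open canisters, one, any of the three, is free
- bay_0 (a point): middle of the floor of the tray's bay at its -y end, 4 mm above the worktop; axes as the tray's
- bay_1 (a point): middle of the floor of the tray's bay at its middle, 4 mm above the worktop; axes as the tray's
- bay_2 (a point): middle of the floor of the tray's bay at its +y end, 4 mm above the worktop; axes as the tray's
- honey: bystander: amber jar, 60 mm across, 85 mm high, origin under its centre
- spoon: bystander: wooden spoon lying flat along its x axis
- mill: bystander: red pepper mill, 56 mm across, 190 mm high, origin under its centre
There are look-alikes about, which are no part of the job. What is shaped like the lid_2 but green or orange is not meant.

How it is judged:
On the way, in this order (a step that is already met when the one before it is completed fails the run):
1. the canister on the mat has a lid fully down on its rim (((horizontal distance between can_a and mat below 0.03 m and height (world z) of can_a below 0.008 m and ((z of lid_1 in the frame of can_a between 0.0895 and 0.0945 m and horizontal distance between lid_1 and can_a below 0.01 m and angle between the z axis of lid_1 and the z axis of can_a, either way round below 0.05 rad) or (z of lid_2 in the frame of can_a between 0.0895 and 0.0945 m and horizontal distance between lid_2 and can_a below 0.01 m and angle between the z axis of lid_2 and the z axis of can_a, either way round below 0.05 rad) or (z of lid_3 in the frame of can_a between 0.0895 and 0.0945 m and horizontal distance between lid_3 and can_a below 0.01 m and angle between the z axis of lid_3 and the z axis of can_a, either way round below 0.05 rad))) or (horizontal distance between can_b and mat below 0.03 m and height (world z) of can_b below 0.008 m and ((z of lid_1 in the frame of can_b between 0.0895 and 0.0945 m and horizontal distance between lid_1 and can_b below 0.01 m and angle between the z axis of lid_1 and the z axis of can_b, either way round below 0.05 rad) or (z of lid_2 in the frame of can_b between 0.0895 and 0.0945 m and horizontal distance between lid_2 and can_b below 0.01 m and angle between the z axis of lid_2 and the z axis of can_b, either way round below 0.05 rad) or (z of lid_3 in the frame of can_b between 0.0895 and 0.0945 m and horizontal distance between lid_3 and can_b below 0.01 m and angle between the z axis of lid_3 and the z axis of can_b, either way round below 0.05 rad))) or (horizontal distance between can_c and mat below 0.03 m and height (world z) of can_c below 0.008 m and ((z of lid_1 in the frame of can_c between 0.0895 and 0.0945 m and horizontal distance between lid_1 and can_c below 0.01 m and angle between the z axis of lid_1 and the z axis of can_c, either way round below 0.05 rad) or (z of lid_2 in the frame of can_c between 0.0895 and 0.0945 m and horizontal distance between lid_2 and can_c below 0.01 m and angle between the z axis of lid_2 and the z axis of can_c, either way round below 0.05 rad) or (z of lid_3 in the frame of can_c between 0.0895 and 0.0945 m and horizontal distance between lid_3 and can_c below 0.01 m and angle between the z axis of lid_3 and the z axis of can_c, either way round below 0.05 rad))))), for 0.2 s.
2. a canister is lifted, closed, by the lid that holds to it (((height (world z) of can_a above 0.04 m and ((z of lid_1 in the frame of can_a between 0.0895 and 0.0945 m and horizontal distance between lid_1 and can_a below 0.01 m and angle between the z axis of lid_1 and the z axis of can_a, either way round below 0.05 rad) or (z of lid_2 in the frame of can_a between 0.0895 and 0.0945 m and horizontal distance between lid_2 and can_a below 0.01 m and angle between the z axis of lid_2 and the z axis of can_a, either way round below 0.05 rad) or (z of lid_3 in the frame of can_a between 0.0895 and 0.0945 m and horizontal distance between lid_3 and can_a below 0.01 m and angle between the z axis of lid_3 and the z axis of can_a, either way round below 0.05 rad))) or (height (world z) of can_b above 0.04 m and ((z of lid_1 in the frame of can_b between 0.0895 and 0.0945 m and horizontal distance between lid_1 and can_b below 0.01 m and angle between the z axis of lid_1 and the z axis of can_b, either way round below 0.05 rad) or (z of lid_2 in the frame of can_b between 0.0895 and 0.0945 m and horizontal distance between lid_2 and can_b below 0.01 m and angle between the z axis of lid_2 and the z axis of can_b, either way round below 0.05 rad) or (z of lid_3 in the frame of can_b between 0.0895 and 0.0945 m and horizontal distance between lid_3 and can_b below 0.01 m and angle between the z axis of lid_3 and the z axis of can_b, either way round below 0.05 rad))) or (height (world z) of can_c above 0.04 m and ((z of lid_1 in the frame of can_c between 0.0895 and 0.0945 m and horizontal distance between lid_1 and can_c below 0.01 m and angle between the z axis of lid_1 and the z axis of can_c, either way round below 0.05 rad) or (z of lid_2 in the frame of can_c between 0.0895 and 0.0945 m and horizontal distance between lid_2 and can_c below 0.01 m and angle between the z axis of lid_2 and the z axis of can_c, either way round below 0.05 rad) or (z of lid_3 in the frame of can_c between 0.0895 and 0.0945 m and horizontal distance between lid_3 and can_c below 0.01 m and angle between the z axis of lid_3 and the z axis of can_c, either way round below 0.05 rad))))), for 0.1 s.
At the end, for the whole second after the job is handed in: The mat's canister stands upright, at rest, on the floor of the bay that was free (within 15 mm of its middle), its lid snapped home (within 2.5 mm in height); the other lids lie flat on the worktop, bar up; the other canisters are upright within 20 mm of where they were (((distance of can_a from where it was at the start of the episode above 0.08 m and (horizontal distance between can_a and bay_0 below 0.015 m or horizontal distance between can_a and bay_1 below 0.015 m or horizontal distance between can_a and bay_2 below 0.015 m) and height (world z) of can_a below 0.008 m and angle between each of can_a, can_b, can_c's own z axis and vertical below 0.05 rad and linear speed of can_a below 0.02 m/s and distance of each of can_b, can_c from where it was at the start of the episode below 0.02 m and ((z of lid_1 in the frame of can_a between 0.0895 and 0.0945 m and horizontal distance between lid_1 and can_a below 0.01 m and angle between the z axis of lid_1 and the z axis of can_a, either way round below 0.05 rad and height (world z) of each of lid_2, lid_3 below 0.006 m and angle between each of lid_2, lid_3's own z axis and vertical below 0.05 rad and linear speed of each of lid_2, lid_3 below 0.02 m/s) or (z of lid_2 in the frame of can_a between 0.0895 and 0.0945 m and horizontal distance between lid_2 and can_a below 0.01 m and angle between the z axis of lid_2 and the z axis of can_a, either way round below 0.05 rad and height (world z) of each of lid_1, lid_3 below 0.006 m and angle between each of lid_1, lid_3's own z axis and vertical below 0.05 rad and linear speed of each of lid_1, lid_3 below 0.02 m/s) or (z of lid_3 in the frame of can_a between 0.0895 and 0.0945 m and horizontal distance between lid_3 and can_a below 0.01 m and angle between the z axis of lid_3 and the z axis of can_a, either way round below 0.05 rad and height (world z) of each of lid_1, lid_2 below 0.006 m and angle between each of lid_1, lid_2's own z axis and vertical below 0.05 rad and linear speed of each of lid_1, lid_2 below 0.02 m/s))) or (distance of can_b from where it was at the start of the episode above 0.08 m and (horizontal distance between can_b and bay_0 below 0.015 m or horizontal distance between can_b and bay_1 below 0.015 m or horizontal distance between can_b and bay_2 below 0.015 m) and height (world z) of can_b below 0.008 m and angle between each of can_b, can_a, can_c's own z axis and vertical below 0.05 rad and linear speed of can_b below 0.02 m/s and distance of each of can_a, can_c from where it was at the start of the episode below 0.02 m and ((z of lid_1 in the frame of can_b between 0.0895 and 0.0945 m and horizontal distance between lid_1 and can_b below 0.01 m and angle between the z axis of lid_1 and the z axis of can_b, either way round below 0.05 rad and height (world z) of each of lid_2, lid_3 below 0.006 m and angle between each of lid_2, lid_3's own z axis and vertical below 0.05 rad and linear speed of each of lid_2, lid_3 below 0.02 m/s) or (z of lid_2 in the frame of can_b between 0.0895 and 0.0945 m and horizontal distance between lid_2 and can_b below 0.01 m and angle between the z axis of lid_2 and the z axis of can_b, either way round below 0.05 rad and height (world z) of each of lid_1, lid_3 below 0.006 m and angle between each of lid_1, lid_3's own z axis and vertical below 0.05 rad and linear speed of each of lid_1, lid_3 below 0.02 m/s) or (z of lid_3 in the frame of can_b between 0.0895 and 0.0945 m and horizontal distance between lid_3 and can_b below 0.01 m and angle between the z axis of lid_3 and the z axis of can_b, either way round below 0.05 rad and height (world z) of each of lid_1, lid_2 below 0.006 m and angle between each of lid_1, lid_2's own z axis and vertical below 0.05 rad and linear speed of each of lid_1, lid_2 below 0.02 m/s))) or (distance of can_c from where it was at the start of the episode above 0.08 m and (horizontal distance between can_c and bay_0 below 0.015 m or horizontal distance between can_c and bay_1 below 0.015 m or horizontal distance between can_c and bay_2 below 0.015 m) and height (world z) of can_c below 0.008 m and angle between each of can_c, can_a, can_b's own z axis and vertical below 0.05 rad and linear speed of can_c below 0.02 m/s and distance of each of can_a, can_b from where it was at the start of the episode below 0.02 m and ((z of lid_1 in the frame of can_c between 0.0895 and 0.0945 m and horizontal distance between lid_1 and can_c below 0.01 m and angle between the z axis of lid_1 and the z axis of can_c, either way round below 0.05 rad and height (world z) of each of lid_2, lid_3 below 0.006 m and angle between each of lid_2, lid_3's own z axis and vertical below 0.05 rad and linear speed of each of lid_2, lid_3 below 0.02 m/s) or (z of lid_2 in the frame of can_c between 0.0895 and 0.0945 m and horizontal distance between lid_2 and can_c below 0.01 m and angle between the z axis of lid_2 and the z axis of can_c, either way round below 0.05 rad and height (world z) of each of lid_1, lid_3 below 0.006 m and angle between each of lid_1, lid_3's own z axis and vertical below 0.05 rad and linear speed of each of lid_1, lid_3 below 0.02 m/s) or (z of lid_3 in the frame of can_c between 0.0895 and 0.0945 m and horizontal distance between lid_3 and can_c below 0.01 m and angle between the z axis of lid_3 and the z axis of can_c, either way round below 0.05 rad and height (world z) of each of lid_1, lid_2 below 0.006 m and angle between each of lid_1, lid_2's own z axis and vertical below 0.05 rad and linear speed of each of lid_1, lid_2 below 0.02 m/s))))); the robot touches nothing.
It fails at once if another thing on the worktop (amber jar, spoon, pepper mill) is moved by more than 30 mm (distance of any of honey, spoon, mill from where it was at the start of the episode above 0.03 m).
It fails at once if a canister is dropped or knocked (faster than 0.45 m/s within 25 mm of its support) ((height (world z) of can_a below 0.03 m and linear speed of can_a above 0.45 m/s) or (height (world z) of can_b below 0.03 m and linear speed of can_b above 0.45 m/s) or (height (world z) of can_c below 0.03 m and linear speed of can_c above 0.45 m/s)).
It also fails if it takes over 72 s, if anything falls off the work surface, if the arm or the gripper's body presses on something with over 40 N, if the wrist force passes 120 N, or if a joint passes its speed limit or range.

ROBOT

A 6-joint arm with a two-finger parallel gripper is mounted at the origin on the work surface. World frame = base frame: x ahead of the robot, y to its left, z up, the work surface at z = 0. Lengths are in m, angles in rad, forces in N, time in s.
With the tool pointing down it reaches from about 0.3 to 0.775 m from the base axis. Payload 14.6 kg.
Tool frame: the origin (TCP) lies at the very end of the fingers, on their centre line; the grasp point (between the pads) lies 19 mm behind it (pinch_z is the distance from the TCP to the grasp point, in m); z points along the fingers, y is the direction in which the jaws open and shut (so a half turn about z gives the same grasp; the last joint's range is limited). The gripper opens to 94 mm and grips with 3 to 60 N. Pads are 16 mm wide; open, the fingers measure 119 mm over their backs; the gripper's body (75 mm by 177 mm) begins 78 mm behind the grasp point.
Start: joints at [-1.263, 0.3, 1.521, -0, 1.321, -0.067], TCP at [0.201, -0.512, 0.205] pointing down, gripper open.
Joint ranges: [-3.03, 3.03], [-0.79, 2.21], [0.23, 2.52], [-1.04, 4.18], [0, 3.07], [-2.55, 2.55]. Speed limits (rad/s): [2.22, 2.22, 2.57, 3.14, 3.14, 3.14].

INTERFACE

Orientations are given as [roll, pitch, yaw] about the fixed x, y, z axes, in that order (R = Rz(yaw) Ry(pitch) Rx(roll)).
In Python, from station import get_obs, camera, hand_in, pinch_z gives the robot as it stands.
- The arm moves only by the tool servo_tool, never from a script. Its argument "moves" is a list that holds one entry, the list of rows, each a list of 7 numbers: the turn, a rotation vector about the tool's x, y, z normalised to -1 to 1, where 1 is pi/2 rad, then the shift along the tool's x, y, z normalised to -1 to 1, where 1 is 500 mm, then the closure, from 0 (fully open) to 1 (shut). In form: [[[rx, ry, rz, x, y, z, hand], ...]]. A call has 1 to 12 rows; each row is the pose to reach, as a shift and turn from the pose measured when the call began, along the tool's axes at that moment; what a row does not reach only later rows make up. A row lasts 1/12 s, in which the tool goes at most 41.7 mm and 7.16 degrees, less where a joint would pass 70% of its speed; a pose out of reach is approached as far as the arm can. A call with a number of a shift or a turn outside -1 to 1 is refused whole. A call with a gripper value outside its range is refused whole. The fingers move at their own pace and stop on an object; "squeeze" is the grip in N (left out, the last holds). Time passes only in rows, so rows that repeat a pose let the fingers close. It gives the time, the measured TCP pose, the force and the opening at its end, in the units of the state.
- get_obs(): the state, without advancing time (a new reading comes with each control period).
- camera(name): name is "scene" or "side" or "wrist"; returns a dict with "color" (400x640x3 uint8, red, green, blue), "intrinsics" (3x3 intrinsics, pixels), "rvec" (rotation vector, rad) and "tvec" (3), from world to camera coordinates, as OpenCV has them. Camera axes: x right, y down, z forward; pixel columns grow to the right and rows downward; lengths in m; the calibration is good to about 2 mm. A picture is of the moment at which its call begins. There is no depth.
- hand_in(): hands the job in, once; it reports no verdict.
The state is a dict: "time_s": time; "qpos": joint angles; "joint_vel": joint speeds; "tau": joint torques, N m; "ee_pos": TCP position; "eef_rot": TCP orientation; "force": force on the tool from outside, world axes, zero at the start; "moment": the same for the moment, N m; "grip_width": finger opening in m.
Only numpy, scipy, OpenCV 4.12 (cv2) and the standard library are available. Lean on these libraries where they do the work, as an engineer would, in place of code of your own. Each camera call takes 0.05 s, during which the arm holds its last target.

## Working session

There is one attempt and no reset: what is moved stays moved. The work goes in short steps, Python scripts to look and compute and a tool call to move; the robot and the scene stay as the last step left them, time stands still between calls to the robot, and variables do not carry over. Pictures are saved under pics/ and viewed, and the job is handed in when it is done.

Besides the shell and the picture viewer there is one more tool, called as name([rows], argument=value, ...), one row to a line, values as JSON. servo_tool: Moves the arm, as the interface text tells. Scaled input: -1 to 1 covers 500 mm each way for a shift and pi/2 rad each way for a turn. Its arguments: {"type":"object","properties":{"moves":{"type":"array"},"squeeze":{"type":"number"}},"required":["moves"]}

```bash
ls; mkdir -p pics; cat > h.py <<'E'
import numpy as np, cv2
from station import get_obs, camera, hand_in, pinch_z
def snap(n,fn):
    c=camera(n); cv2.imwrite('pics/'+fn,c['color'][:,:,::-1]); np.save('pics/'+fn[:-4]+'.npy',c,allow_pickle=True); return c
def load(fn): return np.load('pics/'+fn+'.npy',allow_pickle=True).item()
def ray(c,u,v,z):
    R=cv2.Rodrigues(np.array(c['rvec'],float))[0]; t=np.array(c['tvec'],float).ravel()
    o=-R.T@t; d=R.T@np.linalg.inv(np.array(c['intrinsics']))@np.array([u,v,1.])
    return o+d*(z-o[2])/d[2]
def proj(c,p):
    return cv2.projectPoints(np.array(p,float).reshape(-1,3),np.array(c['rvec'],float),np.array(c['tvec'],float),np.array(c['intrinsics'],float),None)[0].reshape(-1,2)
E
python3 - <<'E'
from h import *
for n in ['scene','side','wrist']:
    c=snap(n,n+'0.png')
    R=cv2.Rodrigues(np.array(c['rvec'],float))[0]; print(n,-R.T@np.array(c['tvec']).ravel(), R[2])
print(get_obs(),pinch_z)
E
```

```text
pics
scene [1.32544589 0.71942034 1.08768514] [-0.587633   -0.38416309 -0.71211388]
side [0.2432527  1.09761098 0.83470295] [ 0.15256798 -0.76165474 -0.62976588]
wrist [ 0.26370412 -0.48772817  0.38394642] [-0.21855068 -0.0850629  -0.97211106]
{'time_s': 0.15, 'qpos': array([-1.26260617e+00,  3.00315376e-01,  1.52143998e+00, -3.94882187e-05,
        1.32071109e+00, -6.65792675e-02]), 'joint_vel': array([-0.00100227, -0.00017631, -0.00237938,  0.00352318,  0.00112215,
       -0.00063383]), 'tau': array([-1.90510182e-03, -5.31965482e+01, -3.52823031e+01,  7.07815890e-02,
        2.36197509e-02, -5.61704292e-05]), 'ee_pos': array([ 0.20126778, -0.51163055,  0.20503145]), 'eef_rot': array([-3.14071826e+00, -1.99667528e-05,  3.74779203e-01]), 'force': array([-0.96334726,  0.22945496,  0.42471698]), 'moment': array([ 0.04018093,  0.01421614, -0.00575056]), 'grip_width': 0.09462879225190071} 0.0188
```

View pics/scene0.png

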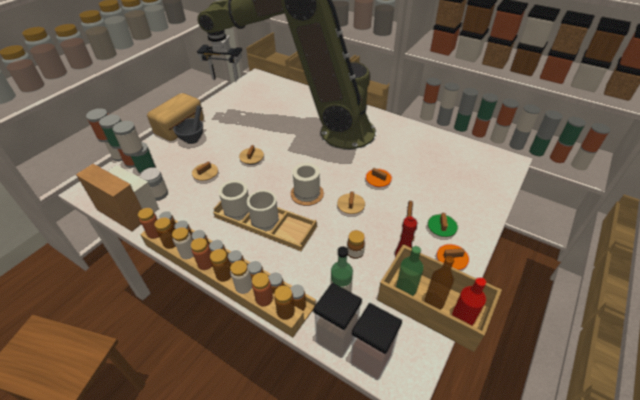

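View pics/side0.png

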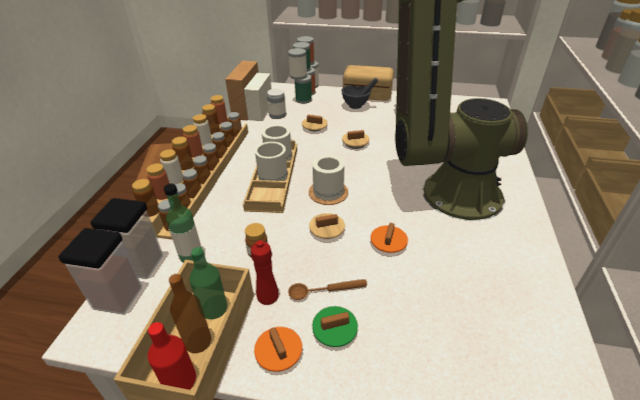

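View pics/wrist0.png

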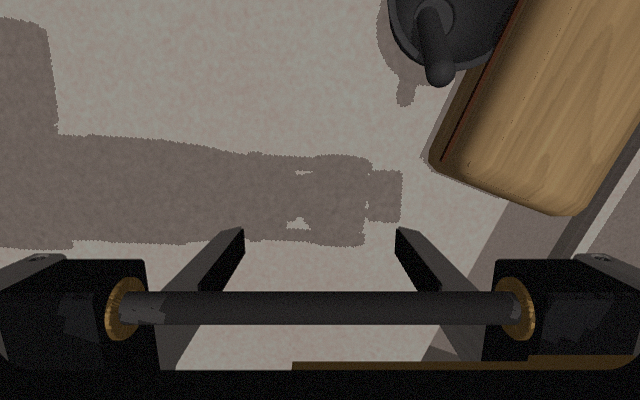

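The scene view shows three light-wood lids at scene px (205,172), (251,155) and (351,203). The look-alikes are orange lids at (378,178) and (452,257) and a green one at (443,226); I exclude these by colour. The mat canister is at (306,183), with open canisters in the tray at (234,198) and (262,208). The free bay is at (294,230), at the +y end. Next I'll take a close crop and measure.

```bash
python3 - <<'E'
from h import *
a=load('scene0'); b=load('side0')
A=a['color'][130:260,180:400][:,:,::-1]; B=b['color'][100:255,235:390][:,:,::-1]
A=cv2.resize(A,None,fx=3.5,fy=3.5,interpolation=cv2.INTER_CUBIC);cv2.imwrite('pics/cropA.png',A)
B=cv2.resize(B,None,fx=3.8,fy=3.8,interpolation=cv2.INTER_CUBIC);cv2.imwrite('pics/cropB.png',B)
for c,pts in((a,[(205,172),(207,166),(251,155),(248,150),(351,203),(351,198),(378,178)]),(b,[(315,126),(327,231),(327,221),(389,240)])):
    h=cv2.cvtColor(c['color'],cv2.COLOR_RGB2HSV)
    for p in pts: print(p,c['color'][p[1],p[0]],h[p[1],p[0]])
E
```

```text
(205, 172) [153 120  72] [ 18 135 153]
(207, 166) [73 50 31] [ 14 147  73]
(251, 155) [76 56 30] [ 17 154  76]
(248, 150) [167 122  71] [ 16 147 167]
(351, 203) [116  77  43] [ 14 160 116]
(351, 198) [145  95  52] [ 14 164 145]
(378, 178) [171  85   9] [ 14 242 171]
(315, 126) [221 178 113] [ 18 125 221]
(327, 231) [195 156  99] [ 18 126 195]
(327, 221) [78 51 28] [ 14 163  78]
(389, 240) [78 51 29] [ 13 160  78]
```

View pics/cropA.png

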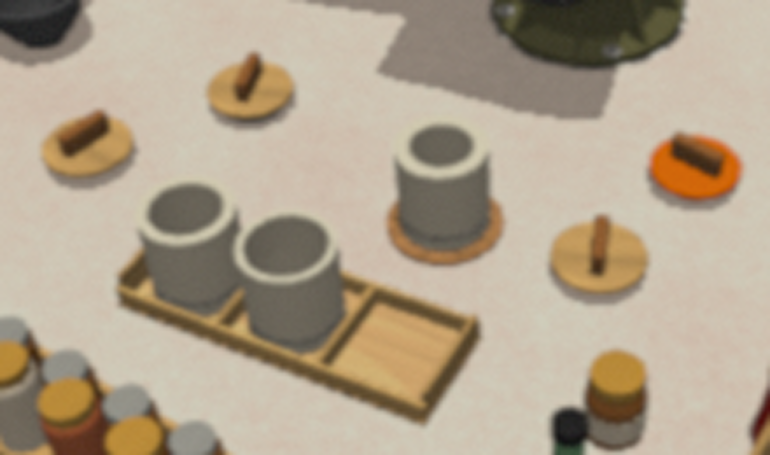

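View pics/cropB.png

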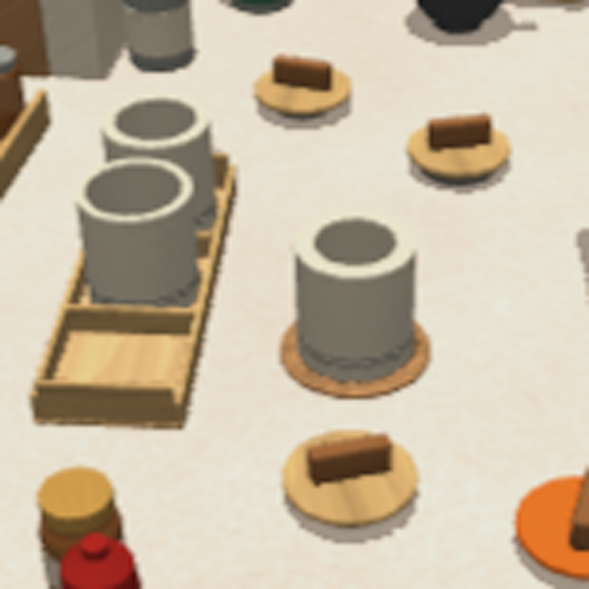

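```bash
cat >> h.py <<'E'
def blob(c,seed,lo,hi,win=40):
    h=cv2.cvtColor(c['color'],cv2.COLOR_RGB2HSV)
    m=cv2.inRange(h,np.array(lo),np.array(hi))
    w=np.zeros_like(m); w[max(0,seed[1]-win):seed[1]+win,max(0,seed[0]-win):seed[0]+win]=255
    m=m&w
    n,l,s,ce=cv2.connectedComponentsWithStats(m)
    ok=[i for i in range(1,n) if s[i,4]>15]
    i=min(ok,key=lambda i:np.hypot(*(ce[i]-seed))-0.02*s[i,4])
    return (l==i).astype(np.uint8)
def topoints(c,m,z):
    cs,_=cv2.findContours(m,cv2.RETR_EXTERNAL,cv2.CHAIN_APPROX_NONE)
    k=max(cs,key=len)[:,0,:]
    return np.array([ray(c,u,v,z)[:2] for u,v in k])
E
python3 - <<'E'
from h import *
a=load('scene0'); b=load('side0')
seeds={'scene':{'L1':(205,172),'L2':(251,156),'L3':(351,204)},'side':{'L1':(315,124),'L2':(356,139),'L3':(327,227)}}
for n,c in(('scene',a),('side',b)):
  for k,s in seeds[n].items():
    d=blob(c,s,(10,90,30),(24,200,255),25)   # disc + bar
    P=topoints(c,d,0.024); 
    # disc contour: hull near side; least median: fit circle r=.052 w/ robust
    from scipy.optimize import least_squares
    r=least_squares(lambda q:np.hypot(P[:,0]-q[0],P[:,1]-q[1])-0.052,P.mean(0),loss='soft_l1',f_scale=0.002)
    bm=blob(c,s,(8,100,20),(19,220,(135 if n=='side' else 125)),20)
    Q=topoints(c,bm,0.054)
    rect=cv2.minAreaRect((Q*1000).astype(np.float32))
    print(n,k,'disc',r.x.round(4),'med res',np.median(abs(r.fun)).round(4),'bar',np.round(rect[0],1),np.round(rect[1],1),round(rect[2],1), bm.sum())
E
```

```text
scene L1 disc [ 0.5608 -0.3368] med res 0.0026 bar [ 571.6 -319.7] [29.4 66.9] 82.9 80
scene L2 disc [ 0.3828 -0.2435] med res 0.0022 bar [ 397.4 -230.2] [72.3 21.9] 25.0 44
scene L3 disc [0.4037 0.2469] med res 0.0019 bar [440.9 266. ] [24.9 10.7] 29.9 21
side L1 disc [ 0.5597 -0.3404] med res 0.0029 bar [ 553.7 -310.5] [56.  58.2] 10.9 92
side L2 disc [ 0.3802 -0.2454] med res 0.0028 bar [ 376.3 -218.4] [65.2 43.4] 21.7 101
side L3 disc [0.4013 0.2477] med res 0.0018 bar [397.2 265.7] [63.5 33.5] 19.0 157
```

```bash
python3 - <<'E'
from h import *
from scipy.optimize import least_squares
a=load('scene0'); b=load('side0')
S={'scene':{'mat':(306,172),'t1':(234,191),'t2':(262,201)},'side':{'mat':(328,164),'t1':(276,135),'t2':(271,150)}}
for n,c in(('scene',a),('side',b)):
  g=cv2.cvtColor(c['color'],cv2.COLOR_RGB2GRAY).astype(np.float32)
  for k,s in S[n].items():
    # centre estimate iteratively: radial brightness profile in rim plane: inner edge dark->bright
    ctr=ray(c,*s,0.114)[:2]
    def sample(x,y): 
        uv=proj(c,np.c_[x,y,np.full(len(x),0.114)]).astype(np.float32)
        return cv2.remap(g,uv[:,0].reshape(-1,1),uv[:,1].reshape(-1,1),cv2.INTER_LINEAR).ravel()
    for it in range(4):
      rs=np.arange(0.025,0.047,0.0005); I=[];W=[]
      for th in np.arange(0,2*np.pi,0.1):
        p=sample(ctr[0]+rs*np.cos(th),ctr[1]+rs*np.sin(th)); gr=np.gradient(p)
        i=gr.argmax(); 
        if gr[i]>2: I.append(ctr+rs[i]*np.array([np.cos(th),np.sin(th)]))
      I=np.array(I)
      r=least_squares(lambda q:np.hypot(I[:,0]-q[0],I[:,1]-q[1])-q[2],[*ctr,0.037],loss='soft_l1',f_scale=0.001)
      ctr=r.x[:2]
    print(n,k,r.x.round(4),len(I),np.median(abs(r.fun)).round(4))
E
```

```text
scene mat [0.4284 0.0671 0.0326] 63 0.0007
scene t1 [ 0.6439 -0.0966  0.0365] 63 0.0008
scene t2 [0.63   0.0211 0.0405] 63 0.0007
side mat [0.4298 0.0643 0.0333] 63 0.0005
side t1 [ 0.6217 -0.0687  0.0378] 38 0.0042
side t2 [0.6314 0.0186 0.041 ] 63 0.0007
```

The mat canister's mouth measures about 66 mm (the 68 mm one), so its lid is probably the one with the smallest plug. I'll move over lid L2 (scene px 251,155) first.

```bash
cat >> h.py <<'E'
from scipy.spatial.transform import Rotation as Ro
def row(p,yaw_deg,verbose=True):
    o=get_obs(); R=Ro.from_euler('xyz',o['eef_rot'])
    best=None
    for y in (yaw_deg,yaw_deg+180,yaw_deg-180):
        T=Ro.from_euler('xyz',[np.pi,0,np.radians(y)])
        rv=(R.inv()*T).as_rotvec()
        if best is None or np.linalg.norm(rv)<np.linalg.norm(best): best=rv
    s=R.inv().apply(np.array(p)-o['ee_pos'])
    print('t',round(o['time_s'],2),'pos',o['ee_pos'].round(4),'yaw',np.degrees(o['eef_rot']).round(2),'F',o['force'].round(1),'w',round(o['grip_width'],4))
    print('row',(best/(np.pi/2)).round(4),(s/0.5).round(4),'rows',max(np.linalg.norm(s)/.0417,np.degrees(np.linalg.norm(best))/7.16).round(1),'q6',o['qpos'][5].round(2),'q1',o['qpos'][0].round(2))
E
python3 - <<'E'
from h import *
a=load('scene0'); b=load('side0')
print('honey',ray(a,357,237,.085),ray(b,257,231,.085)); print('mill',ray(a,409,210,.19),ray(b,262,245,.19))
# tray end corners tops (+y end wall z .044)
print([ray(a,*p,.044).round(3) for p in((180+478/3.5,130+320/3.5),(180+427/3.5,130+408/3.5))])
print([ray(b,*p,.044).round(3) for p in((235+172/3.8,100+388/3.8),(235+36/3.8,100+384/3.8))])
row([0.381,-0.2445,0.2],23)
E
```

```text
honey [0.57805747 0.36664486 0.085     ] [0.56621323 0.36592713 0.085     ]
mill [0.47905216 0.48611124 0.19      ] [0.49658754 0.50865315 0.19      ]
[array([0.561, 0.2  , 0.044]), array([0.679, 0.22 , 0.044])]
[array([0.553, 0.193, 0.044]), array([0.662, 0.207, 0.044])]
t 0.15 pos [ 0.2013 -0.5116  0.205 ] yaw [-179.95   -0.     21.47] F [-1.   0.2  0.4] w 0.0946
row [-0.0006 -0.     -0.017 ] [ 0.5301 -0.3656  0.0104] rows 7.7 q6 -0.07 q1 -1.26
```

servo_tool([
  [[0,0,-0.017,0.53,-0.3656,0.01,0],[0,0,-0.017,0.53,-0.3656,0.01,0],[0,0,-0.017,0.53,-0.3656,0.01,0],[0,0,-0.017,0.53,-0.3656,0.01,0],[0,0,-0.017,0.53,-0.3656,0.01,0],[0,0,-0.017,0.53,-0.3656,0.01,0],[0,0,-0.017,0.53,-0.3656,0.01,0],[0,0,-0.017,0.53,-0.3656,0.01,0],[0,0,-0.017,0.53,-0.3656,0.01,0],[0,0,-0.017,0.53,-0.3656,0.01,0],[0,0,-0.017,0.53,-0.3656,0.01,0]],
], squeeze=25)

```text
time_s: 1.07
ee_pos: [0.3807, -0.2449, 0.2001]
eef_rot: [-3.141, 0.0, 0.402]
force: [-0.1, -0.2, 0.4]
grip_width: 0.0941
```

```bash
python3 - <<'E'
from h import *
snap('wrist','w1.png'); row([0.381,-0.2445,0.2],23)
E
```

```text
t 1.12 pos [ 0.3805 -0.2453  0.2001] yaw [-1.7995e+02  1.0000e-02  2.2950e+01] F [ 0.7 -0.3 -0.7] w 0.0938
row [-0.0006  0.0001 -0.0005] [ 0.0016 -0.001   0.0002] rows 0.0 q6 0.52 q1 -0.65
```

View pics/w1.png

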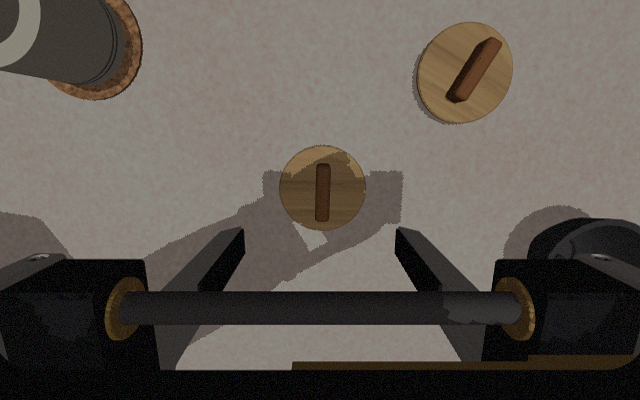

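The wrist view shows L2 at px (322,188), its bar running almost along the tool's x, and L1 at (465,72). I'll measure both.

```bash
cat >> h.py <<'E'
from scipy.optimize import least_squares
def lidfit(c,ctr,z0=0.0):
    """radial search of disc edge + bar direction from dark mask, lid origin height z0"""
    u,v=ctr
    img=c['color'].astype(np.float32); lab=cv2.cvtColor((img/255).astype(np.float32),cv2.COLOR_RGB2LAB)[:,:,2]
    ce=ray(c,u,v,z0+.024)[:2]
    for it in range(3):
        P=[]
        rs=np.arange(.038,.066,.0005)
        for th in np.arange(0,2*np.pi,.08):
            d=np.array([np.cos(th),np.sin(th)]); X=np.c_[ce+rs[:,None]*d,np.full(len(rs),z0+.024)]
            uv=proj(c,X).astype(np.float32)
            p=cv2.remap(lab,uv[:,:1].copy(),uv[:,1:].copy(),cv2.INTER_LINEAR).ravel()
            g=-np.gradient(cv2.GaussianBlur(p.reshape(-1,1),(1,5),0).ravel()); i=g.argmax()
            if g[i]>.3: P.append(ce+rs[i]*d)
        P=np.array(P); r=least_squares(lambda q:np.hypot(P[:,0]-q[0],P[:,1]-q[1])-.052,ce,loss='soft_l1',f_scale=.001); ce=r.x
    return ce,np.median(abs(r.fun)),len(P)
E
python3 - <<'E'
from h import *
c=load('w1')
for n,s in(('L2',(322,188)),('L1',(465,72))):
    print(n,lidfit(c,s))
    h=cv2.cvtColor(c['color'],cv2.COLOR_RGB2LAB).astype(int)
    print(h[s[1],s[0]],h[s[1]+0,s[0]+22])
    m=np.zeros((400,640),np.uint8); w=np.s_[s[1]-48:s[1]+48,s[0]-48:s[0]+48]
    m[w]=((h[w][:,:,1]>143)).astype(np.uint8)
    m=cv2.morphologyEx(m,cv2.MORPH_OPEN,np.ones((3,3)))
    k=max(cv2.findContours(m,0,1)[0],key=cv2.contourArea); print(cv2.boundingRect(k))
    Q=np.array([ray(c,*p,.054)[:2] for p in k[:,0]]); print(np.round(cv2.minAreaRect((Q*1000).astype(np.float32)),1) if 0 else cv2.minAreaRect((Q*1000).astype(np.float32)))
E
```

```text
L2 (array([ 0.38001439, -0.2490269 ]), np.float64(0.0005054332274744416), 79)
[ 44 136 145] [ 70 135 144]Traceback (most recent call last):
  File "<stdin>", line 10, in <module>
ValueError: max() iterable argument is empty
```

```bash
cat >> h.py <<'E'
def barfit(c,s,z0=0.0,T=None,win=46):
    h=cv2.cvtColor(c['color'],cv2.COLOR_RGB2HSV).astype(int)
    w=np.s_[max(0,s[1]-win):s[1]+win,s[0]-win:s[0]+win]
    # bar: ratio r/g higher than disc
    im=cv2.GaussianBlur(c['color'],(3,3),0).astype(float); ra=im[:,:,0]/(im[:,:,1]+1)
    m=np.zeros((400,640),np.uint8)
    m[w]=(ra[w]>(T or 1.48)).astype(np.uint8)
    m=cv2.morphologyEx(m,cv2.MORPH_OPEN,np.ones((3,3)))
    k=max(cv2.findContours(m,0,1)[0],key=cv2.contourArea)
    Q=np.array([ray(c,*p,z0+.054)[:2] for p in k[:,0]])
    return cv2.boundingRect(k),cv2.minAreaRect((Q*1000).astype(np.float32))
E
python3 - <<'E'
from h import *
c=load('w1'); im=c['color'].astype(float)
for n,s,d in(('L2',(322,188),(345,200)),('L1',(465,72),(440,60))):
    print(n,lidfit(c,s)); print(im[s[1],s[0]],im[d[1],d[0]])
    for T in (1.42,1.48,1.55): 
        try: print(T,barfit(c,s,T=T))
        except Exception as e: print(e)
E
```

```text
L2 (array([ 0.38001439, -0.2490269 ]), np.float64(0.0005054332274744416), 79)
[59. 38. 19.] [91. 73. 50.]
1.42 ((315, 164, 15, 58), ((381.2106628417969, -248.38722229003906), (63.616363525390625, 14.693490982055664), 21.58498764038086))
1.48 ((316, 164, 14, 57), ((381.8057861328125, -248.3955535888672), (62.30869674682617, 14.0556058883667), 22.91241455078125))
1.55 ((319, 164, 10, 5), ((408.91357421875, -238.01072692871094), (4.269984245300293, 9.624678611755371), 23.068960189819336))
L1 (array([ 0.55766134, -0.34119114]), np.float64(0.0004952314181737374), 79)
[38. 25.  8.] [126. 104.  69.]
1.42 ((447, 38, 54, 64), ((554.277587890625, -337.2333984375), (20.973697662353516, 68.18779754638672), 83.0289077758789))
1.48 ((451, 38, 50, 64), ((554.2581176757812, -337.00201416015625), (20.125612258911133, 67.60954284667969), 83.76817321777344))
1.55 ((463, 58, 12, 16), ((556.7009887695312, -330.171875), (5.659662246704102, 16.609962463378906), 82.03857421875))
```

```bash
python3 - <<'E'
from h import *
row([0.3805,-0.2488,0.031],22.3)
E
```

```text
t 1.12 pos [ 0.3805 -0.2453  0.2001] yaw [-1.7995e+02  1.0000e-02  2.2950e+01] F [ 0.7 -0.3 -0.7] w 0.0938
row [-0.0006  0.0001  0.0072] [-0.0026  0.0068  0.3382] rows 4.1 q6 0.52 q1 -0.65
```

servo_tool([
  [[0,0,0.007,-0.0026,0.0068,0.08,0.3],[0,0,0.007,-0.0026,0.0068,0.16,0.5],[0,0,0.007,-0.0026,0.0068,0.24,0.5],[0,0,0.007,-0.0026,0.0068,0.3,0.5],[0,0,0.007,-0.0026,0.0068,0.338,0.5],[0,0,0.007,-0.0026,0.0068,0.338,0.6],[0,0,0.007,-0.0026,0.0068,0.338,1],[0,0,0.007,-0.0026,0.0068,0.338,1],[0,0,0.007,-0.0026,0.0068,0.338,1],[0,0,0.007,-0.0026,0.0068,0.338,1],[0,0,0.007,-0.0026,0.0068,0.338,1],[0,0,0.007,-0.0026,0.0068,0.338,1]],
], squeeze=25)

```text
time_s: 2.12
ee_pos: [0.3808, -0.2489, 0.0317]
eef_rot: [-3.142, -0.0, 0.39]
force: [-1.8, 3.4, 2.9]
grip_width: 0.0175
```

```bash
python3 - <<'E'
from h import *
row([0.429,0.0658,0.20],0)
row([0.381,-0.2488,0.18],22.3)
E
```

```text
t 2.12 pos [ 0.3808 -0.2489  0.0317] yaw [-1.800e+02 -2.000e-02  2.233e+01] F [-1.8  3.4  2.9] w 0.0175
row [-1.000e-04 -2.000e-04  2.481e-01] [ 0.3285 -0.5456 -0.3365] rows 8.6 q6 0.52 q1 -0.66
t 2.12 pos [ 0.3808 -0.2489  0.0317] yaw [-1.800e+02 -2.000e-02  2.233e+01] F [-1.8  3.4  2.9] w 0.0175
row [-0.     -0.0002  0.0003] [ 7.000e-04 -1.000e-04 -2.966e-01] rows 3.6 q6 0.52 q1 -0.66
```

```bash
python3 - <<'E'
from h import *
row([0.36,-0.055,0.23],60)
E
```

```text
t 2.12 pos [ 0.3808 -0.2489  0.0317] yaw [-1.800e+02 -2.000e-02  2.233e+01] F [-1.8  3.4  2.9] w 0.0175
row [ 0.000e+00 -2.000e-04 -4.186e-01] [ 0.1091 -0.3746 -0.3965] rows 6.7 q6 0.52 q1 -0.66
```

servo_tool([
  [[0,0,0,0,0,-0.07,1],[0,0,0,0,0,-0.15,1],[0,0,-0.07,0.02,-0.06,-0.23,1],[0,0,-0.15,0.04,-0.13,-0.3,1],[0,0,-0.22,0.06,-0.2,-0.37,1],[0,0,-0.29,0.08,-0.27,-0.396,1],[0,0,-0.36,0.1,-0.33,-0.396,1],[0,0,-0.418,0.109,-0.3746,-0.396,1],[0,0,-0.418,0.109,-0.3746,-0.396,1],[0,0,-0.418,0.109,-0.3746,-0.396,1],[0,0,-0.418,0.109,-0.3746,-0.396,1]],
])

```text
time_s: 3.03
ee_pos: [0.36, -0.0553, 0.2297]
eef_rot: [3.141, -0.0, 1.046]
force: [-0.1, 0.5, -2.1]
grip_width: 0.0158
```

```bash
python3 - <<'E'
from h import *
snap('wrist','w2.png'); snap('side','s2.png');snap('scene','c2.png')
row([0.429,0.066,0.23],60)
a=load('s2')['color'][60:260,220:420];b=load('c2')['color'][80:230,180:380]
cv2.imwrite('pics/m2.png',np.hstack([cv2.resize(a[:,:,::-1],(400,400)),cv2.resize(b[:,:,::-1],(400,300)).copy() if 0 else cv2.resize(b[:,:,::-1],(400,400))]))
E
```

```text
t 3.18 pos [ 0.36   -0.0559  0.2294] yaw [-179.97   -0.     59.82] F [ 0.3 -0.5 -1.8] w 0.016
row [-0.0004 -0.     -0.002 ] [ 0.2801 -0.0032 -0.0011] rows 3.4 q6 0.27 q1 -0.25
```

View pics/w2.png

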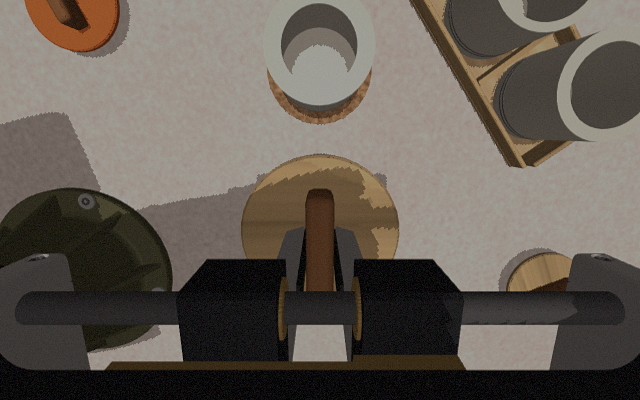

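View pics/m2.png

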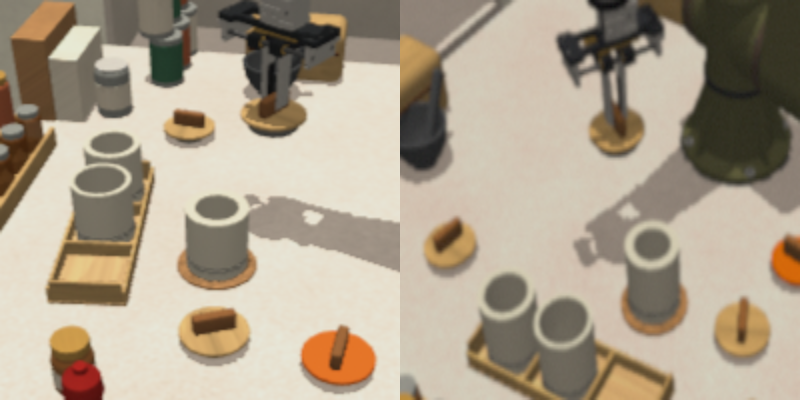

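The wrist view shows the held lid at px (320,232) and the mat canister's mouth at (320,43), straight ahead. I'll measure both in the same picture.

```bash
cat >> h.py <<'E'
def circ(c,s,z,lo,hi,sign,thr=4):
    g=cv2.GaussianBlur(cv2.cvtColor(c['color'],cv2.COLOR_RGB2GRAY),(3,3),0).astype(np.float32)
    ce=ray(c,*s,z)[:2]
    for it in range(5):
        P=[];rs=np.arange(lo,hi,.0004)
        for th in np.arange(0,2*np.pi,.06):
            d=np.array([np.cos(th),np.sin(th)]);uv=proj(c,np.c_[ce+rs[:,None]*d,np.full(len(rs),z)]).astype(np.float32)
            if (uv<1).any() or (uv[:,0]>638).any(): continue
            p=cv2.remap(g,uv[:,:1].copy(),uv[:,1:].copy(),cv2.INTER_LINEAR).ravel()
            gr=sign*(p[4:]-p[:-4]);i=gr.argmax()
            if gr[i]>thr:P.append(ce+rs[i+2]*d)
        P=np.array(P);r=least_squares(lambda q:np.hypot(P[:,0]-q[0],P[:,1]-q[1])-q[2],[*ce,(lo+hi)/2],loss='soft_l1',f_scale=.0007);ce=r.x[:2]
    return r.x.round(4),len(P),np.median(abs(r.fun)).round(5)
E
python3 - <<'E'
from h import *
c=load('w2')
print('inner',circ(c,(320,43),.114,.025,.045,1)); print('outer',circ(c,(320,43),.114,.043,.058,-1))
print('lid',lidfit(c,(320,232),.2296-.031))
print('t2 in',circ(c,(620,85),.114,.030,.048,1))
for z in(.024,): print('tray near corner', ray(c,524,166,.03))
E
```

```text
inner (array([0.4287, 0.0649, 0.0339]), 55, np.float64(9e-05))
outer (array([0.4288, 0.0651, 0.0499]), 63, np.float64(4e-05))
lid (array([ 0.36013985, -0.05529533]), np.float64(0.0010857339426610033), 79)
t2 in (array([ 0.6436, -0.0977,  0.0377]), 69, np.float64(0.00015))
tray near corner [ 0.59143434 -0.16332578  0.03      ]
```

```bash
python3 - <<'E'
from h import *
row([0.4287,0.0648,0.160],60)
E
```

```text
t 3.18 pos [ 0.36   -0.0559  0.2294] yaw [-179.97   -0.     59.82] F [ 0.3 -0.5 -1.8] w 0.016
row [-0.0004 -0.     -0.002 ] [ 0.2777 -0.0024  0.1389] rows 3.7 q6 0.27 q1 -0.25
```

servo_tool([
  [[0,0,0,0.07,-0.001,0,1],[0,0,0,0.14,-0.0024,0,1],[0,0,0,0.21,-0.0024,0.02,1],[0,0,0,0.26,-0.0024,0.06,1],[0,0,0,0.2777,-0.0024,0.1,1],[0,0,0,0.2777,-0.0024,0.139,1],[0,0,0,0.2777,-0.0024,0.139,1],[0,0,0,0.2777,-0.0024,0.139,1],[0,0,0,0.2777,-0.0024,0.139,1]],
])

```text
time_s: 3.93
ee_pos: [0.4292, 0.0641, 0.1609]
eef_rot: [3.141, -0.001, 1.043]
force: [0.2, 0.0, -0.9]
grip_width: 0.0159
```

```bash
python3 - <<'E'
from h import *
row([0.4287,0.0648,0.143],60)
E
```

```text
t 3.93 pos [0.4292 0.0641 0.1609] yaw [ 1.7998e+02 -3.0000e-02  5.9730e+01] F [ 0.2  0.  -0.9] w 0.0159
row [ 0.0002 -0.0003 -0.003 ] [ 0.0006 -0.0016  0.0359] rows 0.4 q6 0.59 q1 0.06
```

servo_tool([
  [[0,0,-0.003,0.0008,-0.0016,0.01,1],[0,0,-0.003,0.0008,-0.0016,0.02,1],[0,0,-0.003,0.0008,-0.0016,0.03,1],[0,0,-0.003,0.0008,-0.0016,0.036,1],[0,0,-0.003,0.0008,-0.0016,0.038,1],[0,0,-0.003,0.0008,-0.0016,0.04,1],[0,0,-0.003,0.0008,-0.0016,0.042,1],[0,0,-0.003,0.0008,-0.0016,0.042,1]],
])

```text
time_s: 4.6
ee_pos: [0.43, 0.0655, 0.1429]
eef_rot: [3.138, -0.004, 1.047]
force: [-10.5, 3.8, 36.0]
grip_width: 0.0156
```

The lid stopped at TCP z 0.143 under 36 N, which suggests it rides the rim. I'll lift it and tilt it towards the side camera to see the plug before deciding.

servo_tool([
  [[0,0,0,0,0,-0.05,1],[0,0,0,0,0,-0.12,1],[0.04,0.07,0,0,0,-0.17,1],[0.08,0.14,0,0,0,-0.2,1],[0.12,0.2,0,0,0,-0.2,1],[0.15,0.26,0,0,0,-0.2,1],[0.19,0.32,0,0,0,-0.2,1],[0.22,0.385,0,0,0,-0.2,1],[0.22,0.385,0,0,0,-0.2,1],[0.22,0.385,0,0,0,-0.2,1]],
])

```text
time_s: 5.43
ee_pos: [0.4294, 0.0643, 0.2422]
eef_rot: [-2.751, -0.592, 0.925]
force: [-0.1, 1.5, -1.2]
grip_width: 0.0156
```

```bash
python3 - <<'E'
from h import *
c=snap('side','s3.png')
row([0.4287,0.0648,0.143],60)
o=get_obs(); u,v=proj(c,o['ee_pos'])[0].astype(int); print(u,v)
cv2.imwrite('pics/m3.png',cv2.resize(c['color'][max(0,v-50):v+50,u-60:u+60][:,:,::-1],None,fx=6,fy=6,interpolation=cv2.INTER_CUBIC))
E
```

```text
t 5.48 pos [0.4296 0.0648 0.2428] yaw [-157.77  -33.94   53.17] F [-0.1  1.  -0.8] w 0.0158
row [-0.217  -0.3857  0.0004] [-0.1123  0.0612  0.1531] rows 5.6 q6 0.05 q1 -0.33
327 126
```

View pics/m3.png

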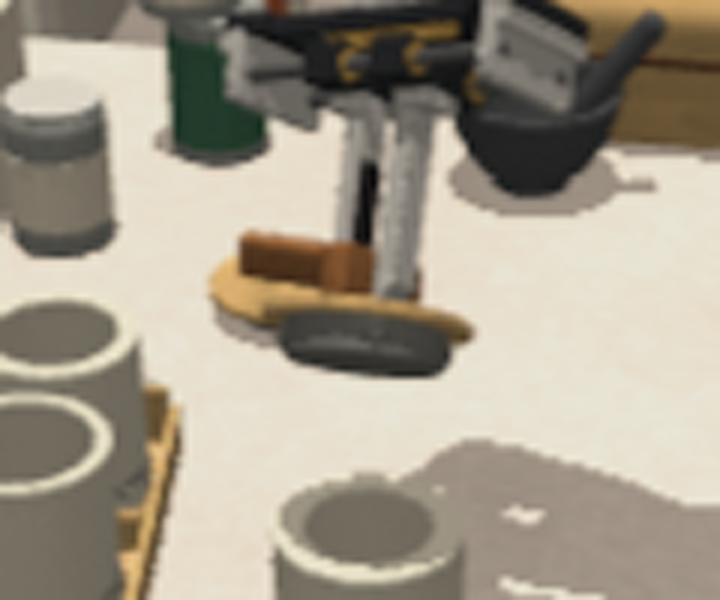

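```bash
python3 - <<'E'
from h import *
c=load('s3'); o=get_obs(); R=Ro.from_euler('xyz',o['eef_rot']).as_matrix(); p=o['ee_pos']
Rc=cv2.Rodrigues(c['rvec'])[0]; cam=-Rc.T@c['tvec'].ravel()
# horizontal-in-image direction perpendicular to axis and view
for zt in (0.0285-.0, 0.018+.003,0.013):
    pass
ax=R[:,2]; 
def at(d): return p+ax*d           # d along tool z from TCP; plug underside at d=+.031, disc underside +.013
v=(cam-p); v/=np.linalg.norm(v); w=np.cross(ax,v); w/=np.linalg.norm(w)
n=np.cross(w,ax)  # toward camera, in disc plane
n*=np.sign(n@v)
im=cv2.cvtColor(c['color'],cv2.COLOR_RGB2GRAY)
hsv=cv2.cvtColor(c['color'],cv2.COLOR_RGB2HSV)
big=cv2.resize(c['color'],None,fx=8,fy=8,interpolation=cv2.INTER_CUBIC)
for d in (.020,.024,.028):
    s=np.arange(-.06,.0601,.002); X=at(d)+s[:,None]*w   # silhouette line
    uv=proj(c,X).astype(np.float32)
    for nm,ch in(('g',im),('s',hsv[:,:,1])):
        pr=cv2.remap(ch,uv[:,:1].copy(),uv[:,1:].copy(),cv2.INTER_LINEAR).ravel(); print(d,nm,list(pr))
print('tilt view',ax@v)
ov=big.copy()
for d,r,col in((.007,.052,(255,0,0)),(.013,.052,(255,0,0)),(.031,.0325,(0,255,0)),(.031,.0365,(0,0,255)),(.031,.0405,(255,0,255))):
    th=np.linspace(0,2*np.pi,80); X=at(d)+r*np.cos(th)[:,None]*w+r*np.sin(th)[:,None]*n
    cv2.polylines(ov,[np.round((proj(c,X)+.5)*8-.5).astype(np.int32)],True,col,1)
u0,v0=327*8,135*8
cv2.imwrite('pics/m4.png',ov[v0-260:v0+200,u0-300:u0+300][:,:,::-1])
E
```

```text
0.02 g [np.uint8(227), np.uint8(227), np.uint8(226), np.uint8(225), np.uint8(225), np.uint8(225), np.uint8(225), np.uint8(218), np.uint8(180), np.uint8(115), np.uint8(58), np.uint8(57), np.uint8(58), np.uint8(59), np.uint8(60), np.uint8(61), np.uint8(62), np.uint8(63), np.uint8(68), np.uint8(73), np.uint8(79), np.uint8(83), np.uint8(86), np.uint8(86), np.uint8(84), np.uint8(81), np.uint8(77), np.uint8(74), np.uint8(78), np.uint8(85), np.uint8(89), np.uint8(91), np.uint8(94), np.uint8(98), np.uint8(98), np.uint8(97), np.uint8(94), np.uint8(92), np.uint8(90), np.uint8(89), np.uint8(88), np.uint8(86), np.uint8(85), np.uint8(79), np.uint8(72), np.uint8(65), np.uint8(63), np.uint8(61), np.uint8(59), np.uint8(60), np.uint8(71), np.uint8(89), np.uint8(109), np.uint8(124), np.uint8(133), np.uint8(137), np.uint8(138), np.uint8(140), np.uint8(143), np.uint8(146), np.uint8(148)]
0.02 s [np.uint8(23), np.uint8(24), np.uint8(25), np.uint8(25), np.uint8(26), np.uint8(26), np.uint8(26), np.uint8(27), np.uint8(32), np.uint8(30), np.uint8(25), np.uint8(23), np.uint8(22), np.uint8(22), np.uint8(21), n
[... 3468 characters left out ...]
np.uint8(26), np.uint8(24), np.uint8(23), np.uint8(22), np.uint8(21), np.uint8(20), np.uint8(20), np.uint8(22), np.uint8(25), np.uint8(22), np.uint8(22), np.uint8(25), np.uint8(21), np.uint8(21), np.uint8(22), np.uint8(21), np.uint8(20), np.uint8(20), np.uint8(20), np.uint8(20), np.uint8(20), np.uint8(20), np.uint8(23), np.uint8(24), np.uint8(23), np.uint8(23), np.uint8(23), np.uint8(24), np.uint8(21), np.uint8(22), np.uint8(25), np.uint8(21), np.uint8(22), np.uint8(24), np.uint8(25), np.uint8(28), np.uint8(34), np.uint8(34), np.uint8(34), np.uint8(34), np.uint8(36), np.uint8(37), np.uint8(36), np.uint8(32), np.uint8(29), np.uint8(29), np.uint8(31), np.uint8(31)]
tilt view 0.1706323181485459
```

View pics/m4.png

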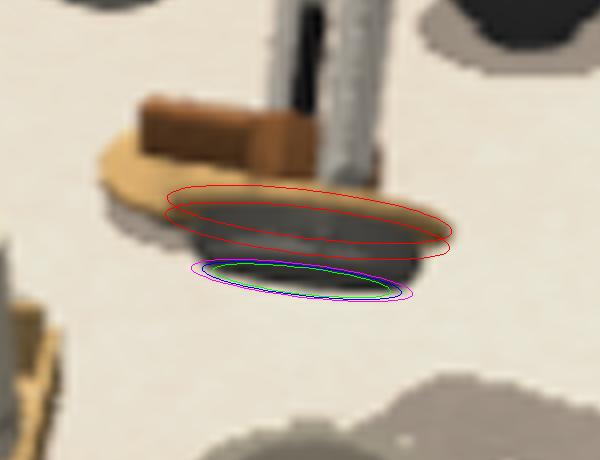

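The wrist pose fixes the scale. The wide tan shape on the left is lid L1 lying behind; the held plug spans about 81 mm, so L2 is too big. I'll return it to where it was.

servo_tool([
  [[-0.04,-0.07,0,0,0,0,1],[-0.08,-0.14,0,0,0,0,1],[-0.12,-0.2,0,0,0,0,1],[-0.15,-0.27,0,0,0,0,1],[-0.19,-0.33,0,0,0,0,1],[-0.217,-0.386,0,0,0,0,1],[-0.217,-0.386,0,0,0,0,1],[-0.217,-0.386,0,0,0,0,1]],
])

```text
time_s: 6.15
ee_pos: [0.4297, 0.0665, 0.2435]
eef_rot: [3.14, -0.002, 1.052]
force: [0.1, -0.8, -1.9]
grip_width: 0.0157
```

```bash
python3 - <<'E'
from h import *
row([0.3808,-0.2489,0.10],22.3)
E
```

```text
t 6.15 pos [0.4297 0.0665 0.2435] yaw [ 1.799e+02 -9.000e-02  6.025e+01] F [ 0.1 -0.8 -1.9] w 0.0157
row [ 0.0007 -0.0013  0.4216] [-0.5966  0.2277  0.2864] rows 8.4 q6 0.59 q1 0.07
```

servo_tool([
  [[0,0,0.06,-0.08,0.03,0,1],[0,0,0.12,-0.15,0.06,0,1],[0,0,0.18,-0.22,0.085,0,1],[0,0,0.24,-0.3,0.115,0.02,1],[0,0,0.3,-0.37,0.14,0.06,1],[0,0,0.36,-0.44,0.17,0.12,1],[0,0,0.4216,-0.52,0.2,0.18,1],[0,0,0.4216,-0.5966,0.2277,0.24,1],[0,0,0.4216,-0.5966,0.2277,0.286,1],[0,0,0.4216,-0.5966,0.2277,0.286,1],[0,0,0.4216,-0.5966,0.2277,0.286,1]],
])

```text
time_s: 7.07
ee_pos: [0.3795, -0.2495, 0.0988]
eef_rot: [-3.139, -0.002, 0.386]
force: [-0.2, -0.3, -1.2]
grip_width: 0.0159
```

```bash
python3 - <<'E'
from h import *
row([0.3808,-0.2489,0.0318],22.3)
E
```

```text
t 7.07 pos [ 0.3795 -0.2495  0.0988] yaw [-1.7982e+02 -1.0000e-01  2.2110e+01] F [-0.2 -0.3 -1.2] w 0.0159
row [-0.002  -0.0011 -0.0021] [0.0026 0.0002 0.1339] rows 1.6 q6 0.52 q1 -0.66
```

servo_tool([
  [[-0.002,-0.001,0,0.002,0,0.05,1],[-0.002,-0.001,0,0.002,0,0.1,1],[-0.002,-0.001,0,0.002,0,0.12,1],[-0.002,-0.001,0,0.002,0,0.13,1],[-0.002,-0.001,0,0.002,0,0.133,1],[-0.002,-0.001,0,0.002,0,0.133,1],[-0.002,-0.001,0,0.002,0,0.133,0.6],[-0.002,-0.001,0,0.002,0,0.133,0.5],[-0.002,-0.001,0,0.002,0,0.133,0.5],[-0.002,-0.001,0,0.002,0,0.133,0.5]],
])

```text
time_s: 7.9
ee_pos: [0.3807, -0.2491, 0.0328]
eef_rot: [3.141, -0.001, 0.386]
force: [0.1, -0.5, 0.2]
grip_width: 0.0391
```

```bash
python3 - <<'E'
from h import *
row([0.53,-0.335,0.2],-7)
row([0.53,-0.335,0.2],22)
E
```

```text
t 7.9 pos [ 0.3807 -0.2491  0.0328] yaw [ 1.7995e+02 -4.0000e-02  2.2110e+01] F [ 0.1 -0.5  0.2] w 0.0391
row [ 0.0004 -0.0006  0.3234] [ 0.2121  0.2718 -0.334 ] rows 5.8 q6 0.52 q1 -0.66
t 7.9 pos [ 0.3807 -0.2491  0.0328] yaw [ 1.7995e+02 -4.0000e-02  2.2110e+01] F [ 0.1 -0.5  0.2] w 0.0391
row [ 0.0006 -0.0005  0.0012] [ 0.2121  0.2718 -0.334 ] rows 5.8 q6 0.52 q1 -0.66
```

servo_tool([
  [[0,0,0,0,0,-0.08,0.5],[0,0,0,0,0,-0.16,0.5],[0,0,0.07,0.05,0.06,-0.24,0.5],[0,0,0.14,0.1,0.12,-0.31,0.5],[0,0,0.21,0.15,0.18,-0.334,0.5],[0,0,0.28,0.2,0.24,-0.334,0.5],[0,0,0.3234,0.212,0.2718,-0.334,0.5],[0,0,0.3234,0.212,0.2718,-0.334,0.5],[0,0,0.3234,0.212,0.2718,-0.334,0.5],[0,0,0.3234,0.212,0.2718,-0.334,0.5]],
])

```text
time_s: 8.73
ee_pos: [0.5293, -0.3346, 0.1995]
eef_rot: [-3.141, -0.0, -0.121]
force: [0.4, 0.1, 0.3]
grip_width: 0.0471
```

```bash
python3 - <<'E'
from h import *
c=snap('wrist','w5.png'); print(proj(c,[.5575,-.341,.024]))
E
```

```text
[[321.28350569 163.27828933]]
```

View pics/w5.png

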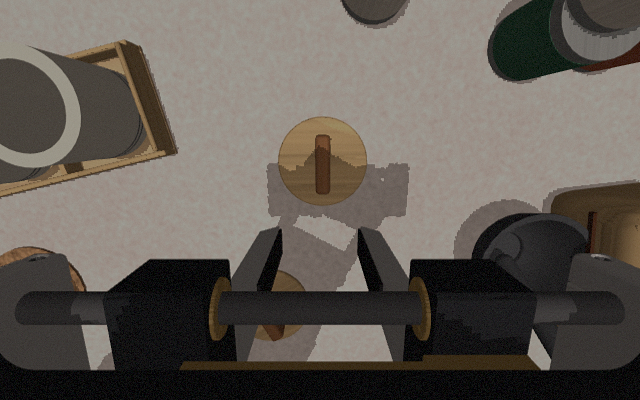

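```bash
python3 - <<'E'
from h import *
c=load('w5'); ce=lidfit(c,(322,161)); b=barfit(c,(322,161),T=1.46); print(ce,b)
print('mortar',ray(c,530,250,.07), 'greenjar', ray(c,530,40,.1))
row([*ce[0],.0315],-6.5)
E
```

```text
(array([ 0.55863244, -0.34206332]), np.float64(0.000499777270341159), 79) ((316, 136, 14, 58), ((558.6452026367188, -342.30560302734375), (13.93240737915039, 60.63783645629883), 82.95167541503906))
mortar [ 0.44225914 -0.55470214  0.07      ] greenjar [ 0.64665224 -0.52648775  0.1       ]
t 8.78 pos [ 0.5292 -0.3345  0.2   ] yaw [ 1.7999e+02 -3.0000e-02 -6.9500e+00] F [ 0.9 -0.4  0.7] w 0.0469
row [ 0.0001 -0.0004 -0.005 ] [0.0601 0.0079 0.337 ] rows 4.1 q6 1.07 q1 -0.62
```

Wrist view: L1 is at px (322,161) with its bar along the tool x, clear of its neighbours. I'll grasp it.

servo_tool([
  [[0,0,0,0.04,0.005,0.06,0.5],[0,0,0,0.06,0.008,0.12,0.5],[0,0,0,0.06,0.008,0.2,0.5],[0,0,0,0.06,0.008,0.27,0.5],[0,0,0,0.06,0.008,0.32,0.5],[0,0,0,0.06,0.008,0.337,0.5],[0,0,0,0.06,0.008,0.337,0.6],[0,0,0,0.06,0.008,0.337,1],[0,0,0,0.06,0.008,0.337,1],[0,0,0,0.06,0.008,0.337,1],[0,0,0,0.06,0.008,0.337,1]],
], squeeze=25)

```text
time_s: 9.7
ee_pos: [0.5591, -0.3424, 0.0332]
eef_rot: [3.14, -0.003, -0.121]
force: [0.6, -0.0, -0.1]
grip_width: 0.0171
```

```bash
python3 - <<'E'
from h import *
row([0.36,-0.055,0.23],60)
E
```

```text
t 9.7 pos [ 0.5591 -0.3424  0.0332] yaw [ 1.7993e+02 -1.5000e-01 -6.9500e+00] F [ 0.6 -0.  -0.1] w 0.0171
row [ 0.0016 -0.0011 -0.7439] [-0.4638 -0.522  -0.3955] rows 9.6 q6 1.09 q1 -0.61
```

servo_tool([
  [[0,0,0,0,0,-0.08,1],[0,0,-0.07,0,0,-0.16,1],[0,0,-0.15,-0.05,-0.05,-0.22,1],[0,0,-0.22,-0.1,-0.11,-0.27,1],[0,0,-0.3,-0.16,-0.17,-0.32,1],[0,0,-0.37,-0.21,-0.23,-0.36,1],[0,0,-0.45,-0.26,-0.29,-0.395,1],[0,0,-0.52,-0.31,-0.35,-0.395,1],[0,0,-0.6,-0.37,-0.41,-0.395,1],[0,0,-0.67,-0.42,-0.47,-0.395,1],[0,0,-0.744,-0.464,-0.522,-0.395,1],[0,0,-0.744,-0.464,-0.522,-0.395,1]],
])

```text
time_s: 10.7
ee_pos: [0.3572, -0.0519, 0.2304]
eef_rot: [3.137, -0.001, 1.057]
force: [-0.4, -0.7, -1.1]
grip_width: 0.0159
```

servo_tool([
  [[0.04,0.07,0,0,0,0,1],[0.08,0.14,0,0,0,0,1],[0.12,0.2,0,0,0,0,1],[0.15,0.26,0,0,0,0,1],[0.19,0.32,0,0,0,0,1],[0.22,0.385,0,0,0,0,1],[0.22,0.385,0,0,0,0,1],[0.22,0.385,0,0,0,0,1]],
])

```text
time_s: 11.37
ee_pos: [0.3571, -0.0527, 0.2301]
eef_rot: [-2.753, -0.59, 0.936]
force: [-0.3, 0.0, -1.8]
grip_width: 0.0158
```

```bash
cat >> h.py <<'E'
def peek(fn):
    c=snap('side',fn+'.png'); o=get_obs(); R=Ro.from_euler('xyz',o['eef_rot']).as_matrix(); p=o['ee_pos']
    Rc=cv2.Rodrigues(c['rvec'])[0]; cam=-Rc.T@c['tvec'].ravel(); ax=R[:,2]
    v=cam-p; v/=np.linalg.norm(v); w=np.cross(ax,v); w/=np.linalg.norm(w); n=np.cross(w,ax); n*=np.sign(n@v)
    u0,v0=proj(c,p)[0]; k=8; cr=c['color'][int(v0)-25:int(v0)+30,int(u0)-35:int(u0)+35]
    big=cv2.resize(cr,None,fx=k,fy=k,interpolation=cv2.INTER_CUBIC)
    for d,r,col in((.008,.052,(255,0,0)),(.014,.052,(255,0,0)),(.032,.0325,(0,255,0)),(.032,.0365,(0,0,255)),(.032,.0405,(255,0,255))):
        th=np.linspace(0,2*np.pi,80); X=p+ax*d+r*np.cos(th)[:,None]*w+r*np.sin(th)[:,None]*n
        q=proj(c,X)-[int(u0)-35,int(v0)-25]
        cv2.polylines(big,[np.round((q+.5)*k-.5).astype(np.int32)],True,col,1)
    cv2.imwrite('pics/'+fn+'_z.png',big[:,:,::-1])
E
python3 - <<'E'
from h import *
peek('p6'); row([0.36,-0.055,0.23],60)
E
```

```text
t 11.42 pos [ 0.3573 -0.0522  0.2305] yaw [-157.87  -33.75   53.79] F [ 0.1  1.  -1.3] w 0.0158
row [-0.2182 -0.3824  0.0062] [-0.0016  0.0072 -0.0027] rows 5.5 q6 -0.22 q1 -0.65
```

View pics/p6_z.png

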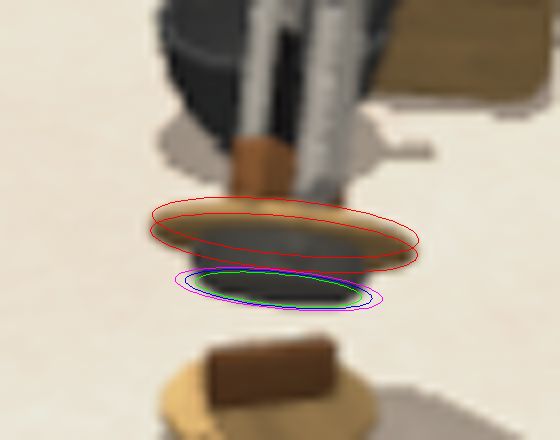

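The plug's lower edge matches the 65 mm ellipse (px 195–363 in the crop), so L1 should fit. I'll level it and try it.

servo_tool([
  [[-0.04,-0.07,0,0,0,0,1],[-0.08,-0.14,0,0,0,0,1],[-0.12,-0.2,0,0,0,0,1],[-0.15,-0.27,0,0,0,0,1],[-0.19,-0.33,0,0,0,0,1],[-0.218,-0.3824,0.006,0,0.0072,0,1],[-0.218,-0.3824,0.006,0,0.0072,0,1],[-0.218,-0.3824,0.006,0,0.0072,0,1],[-0.218,-0.3824,0.006,0,0.0072,0,1]],
])

```text
time_s: 12.17
ee_pos: [0.3605, -0.0532, 0.2299]
eef_rot: [3.141, -0.002, 1.049]
force: [-0.5, 0.3, -1.9]
grip_width: 0.0157
```

```bash
python3 - <<'E'
from h import *
c=snap('wrist','w7.png'); o=get_obs(); z=o['ee_pos'][2]-.032
print('lid',lidfit(c,(320,232),z),'bar',barfit(c,(320,232),z,T=1.46,win=60))
print('can',circ(c,(320,43),.114,.025,.045,1),circ(c,(320,43),.114,.043,.058,-1))
row([0.4287,0.0650,0.162],60)
E
```

```text
lid (array([ 0.36108177, -0.05288376]), np.float64(0.0010296814355911996), 79) bar ((305, 189, 29, 102), ((363.5833740234375, -47.19593811035156), (58.689788818359375, 15.333067893981934), 60.73313903808594))
can (array([0.4287, 0.0649, 0.0339]), 60, np.float64(6e-05)) (array([0.4287, 0.0649, 0.0498]), 64, np.float64(2e-05))
t 12.22 pos [ 0.3604 -0.0537  0.2296] yaw [-1.7998e+02 -1.0000e-01  6.0020e+01] F [ 0.4 -0.9 -1.7] w 0.0159
row [-0.0002 -0.0011  0.0002] [ 2.736e-01 -2.000e-04  1.358e-01] rows 3.7 q6 0.27 q1 -0.25
```

View pics/w7.png

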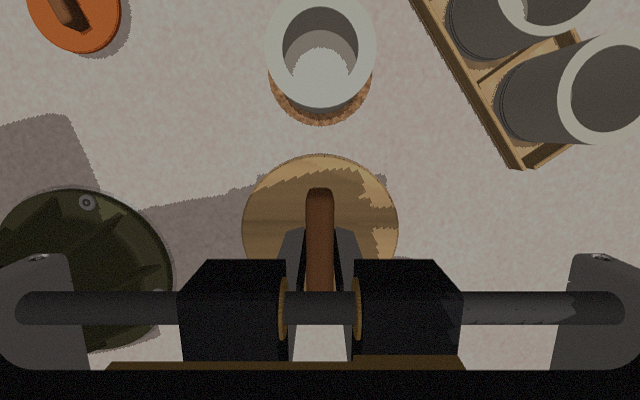

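Wrist view: the lid is square in the grip at px (320,232) and the mouth is at (320,43), both as expected.

servo_tool([
  [[0,-0.001,0,0.07,0,0,1],[0,-0.001,0,0.14,0,0,1],[0,-0.001,0,0.21,0,0.02,1],[0,-0.001,0,0.26,0,0.06,1],[0,-0.001,0,0.2725,0,0.1,1],[0,-0.001,0,0.2725,0,0.136,1],[0,-0.001,0,0.2725,0,0.136,1],[0,-0.001,0,0.2725,0,0.136,1],[0,-0.001,0,0.2725,0,0.136,1]],
])

```text
time_s: 12.97
ee_pos: [0.429, 0.0638, 0.163]
eef_rot: [3.141, -0.001, 1.046]
force: [0.5, -0.5, -0.6]
grip_width: 0.0158
```

```bash
python3 - <<'E'
from h import *
row([0.4285,0.0645,0.142],60)
E
```

```text
t 12.97 pos [0.429  0.0638 0.163 ] yaw [ 1.7998e+02 -7.0000e-02  5.9940e+01] F [ 0.5 -0.5 -0.6] w 0.0158
row [ 0.0002 -0.0008 -0.0006] [ 0.0006 -0.0016  0.042 ] rows 0.5 q6 0.59 q1 0.06
```

servo_tool([
  [[0,-0.001,0,0.0006,-0.0014,0.006,1],[0,-0.001,0,0.0006,-0.0014,0.014,1],[0,-0.001,0,0.0006,-0.0014,0.022,1],[0,-0.001,0,0.0006,-0.0014,0.03,1],[0,-0.001,0,0.0006,-0.0014,0.036,1],[0,-0.001,0,0.0006,-0.0014,0.04,1],[0,-0.001,0,0.0006,-0.0014,0.043,1],[0,-0.001,0,0.0006,-0.0014,0.043,1]],
])

```text
time_s: 13.63
ee_pos: [0.4289, 0.0647, 0.1417]
eef_rot: [3.141, -0.001, 1.046]
force: [1.1, 1.7, 0.5]
grip_width: 0.016
```

The plug has entered the mouth with no force. Now I'll press.

servo_tool([
  [[0,0,0,0,0,0.004,1],[0,0,0,0,0,0.008,1],[0,0,0,0,0,0.012,1],[0,0,0,0,0,0.016,1],[0,0,0,0,0,0.02,1],[0,0,0,0,0,0.024,1],[0,0,0,0,0,0.026,1],[0,0,0,0,0,0.028,1],[0,0,0,0,0,0.028,1]],
])

```text
time_s: 14.38
ee_pos: [0.4293, 0.0649, 0.1295]
eef_rot: [3.14, -0.002, 1.046]
force: [-11.7, 1.1, 29.6]
grip_width: 0.0158
```

```bash
python3 - <<'E'
from h import *
c=snap('side','s8.png'); d=snap('scene','c8.png')
A=cv2.resize(c['color'][110:210,280:380][:,:,::-1],(400,400),interpolation=cv2.INTER_CUBIC);B=cv2.resize(d['color'][120:220,256:356][:,:,::-1],(400,400),interpolation=cv2.INTER_CUBIC)
cv2.imwrite('pics/m8.png',np.hstack([A,B])); row([0.4289,0.0647,0.1295],60)
E
```

```text
t 14.48 pos [0.4293 0.0649 0.1295] yaw [ 1.7989e+02 -1.0000e-01  5.9950e+01] F [-11.8   2.2  29.4] w 0.0157
row [ 0.0012 -0.0011 -0.0006] [-0.0008 -0.0004 -0.    ] rows 0.0 q6 0.59 q1 0.07
```

View pics/m8.png

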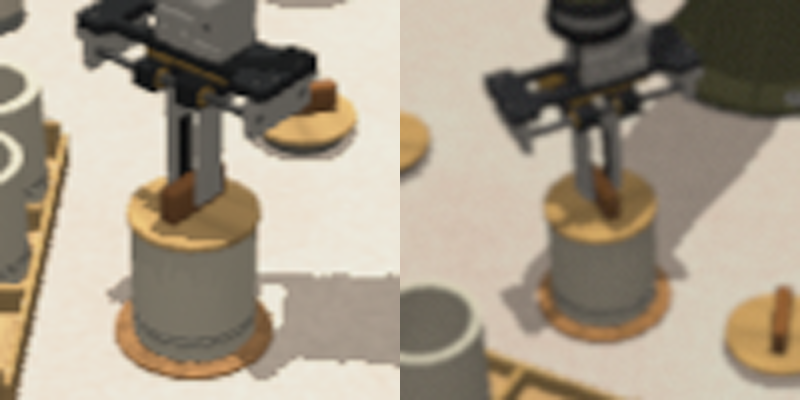

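Both views show the disc flush on the rim, in the side crop at (193,210) and the scene crop at (600,205). I'll lift it and look ahead to the tray.

servo_tool([
  [[0,0,0,0,0,-0.004,1],[0,0,0,0,0,-0.004,1],[0,0,0,0,0,-0.02,1],[0,0,0,0,0,-0.05,1],[0,0,0.06,0,0,-0.1,1],[0,0,0.13,0,0,-0.16,1],[0,0,0.2,0,0,-0.2,1],[0,0,0.27,0,0,-0.24,1],[0,0,0.34,0,0,-0.24,1],[0,0,0.41,0,0,-0.24,1],[0,0,0.41,0,0,-0.24,1],[0,0,0.41,0,0,-0.24,1]],
], squeeze=40)

```text
time_s: 15.48
ee_pos: [0.4288, 0.0648, 0.2492]
eef_rot: [3.141, -0.002, 0.406]
force: [-0.2, 1.0, -6.4]
grip_width: 0.0158
```

```bash
python3 - <<'E'
from h import *
c=snap('wrist','w9.png'); snap('side','s9.png'); row([0.617,0.137,0.25],23)
E
```

```text
t 15.58 pos [0.4288 0.0648 0.2492] yaw [ 1.7998e+02 -1.0000e-01  2.3240e+01] F [-0.7 -1.  -6.6] w 0.0157
row [ 0.0002 -0.0011  0.0027] [ 0.4028  0.0159 -0.0009] rows 4.8 q6 1.23 q1 0.07
```

View pics/w9.png

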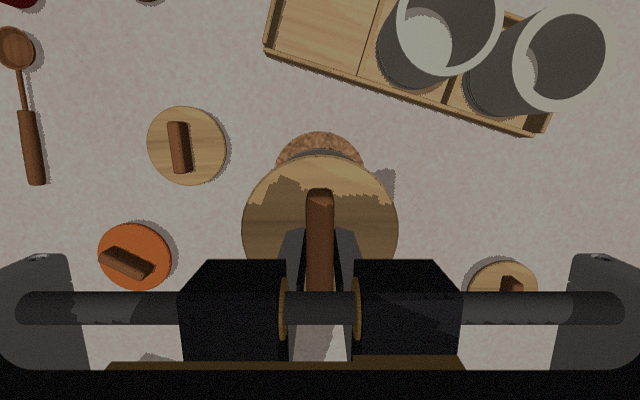

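View pics/s9.png

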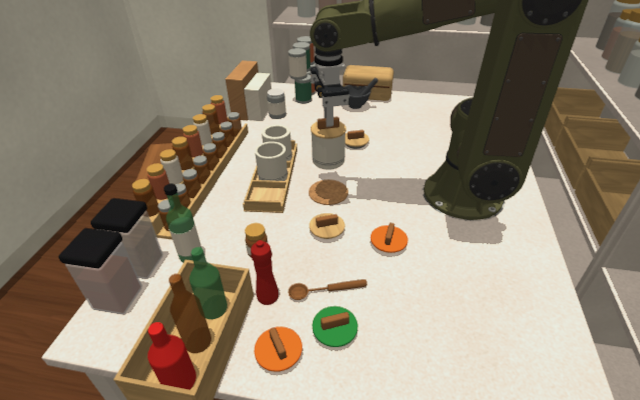

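The canister came up with the lid. The bay's far side is cut off at the top of the picture, so I'll go higher and a little closer for a full view.

servo_tool([
  [[0,0,0,0.03,0.005,-0.04,1],[0,0,0,0.08,0.01,-0.08,1],[0,0,0,0.13,0.01,-0.1,1],[0,0,0,0.17,0.01,-0.1,1],[0,0,0,0.17,0.01,-0.1,1],[0,0,0,0.17,0.01,-0.1,1],[0,0,0,0.17,0.01,-0.1,1]],
])

```text
time_s: 16.17
ee_pos: [0.5084, 0.0936, 0.2988]
eef_rot: [3.142, -0.0, 0.407]
force: [-0.6, -0.3, -6.4]
grip_width: 0.0155
```

```bash
python3 - <<'E'
from h import *
c=snap('wrist','w10.png'); row([0.617,0.137,0.30],23)
E
```

```text
t 16.22 pos [0.5083 0.0935 0.2991] yaw [ 1.7999e+02 -5.0000e-02  2.3300e+01] F [-0.4 -0.9 -5.7] w 0.0155
row [ 0.0001 -0.0006  0.0034] [ 0.234   0.0062 -0.0017] rows 2.8 q6 1.28 q1 0.11
```

View pics/w10.png

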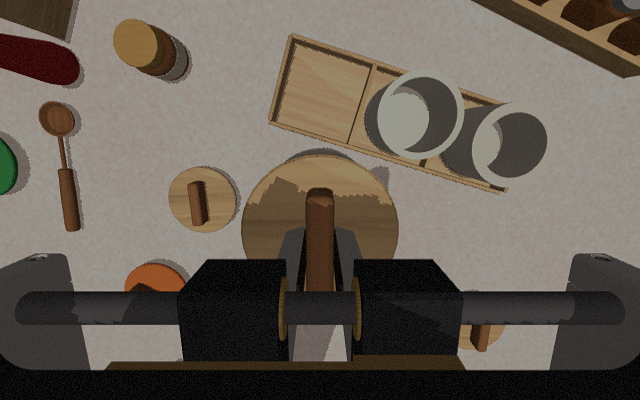

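```bash
python3 - <<'E'
from h import *
c=load('w10'); im=c['color'][20:160,250:390][:,:,::-1]
im=cv2.convertScaleAbs(cv2.resize(im,None,fx=4.2,fy=4.2,interpolation=cv2.INTER_CUBIC),alpha=1.5); cv2.imwrite('pics/m10.png',im)
print('t2',circ(c,(404,114),.114,.034,.049,1,3),circ(c,(404,114),.114,.044,.057,-1,3)); print('t1',circ(c,(500,145),.114,.03,.047,1,3))
E
```

```text
t2 (array([0.618 , 0.0381, 0.0424]), 72, np.float64(0.00072)) (array([0.6212, 0.0383, 0.0515]), 65, np.float64(0.00226))
t1 (array([ 0.6439, -0.0977,  0.0377]), 85, np.float64(0.00016))
```

View pics/m10.png

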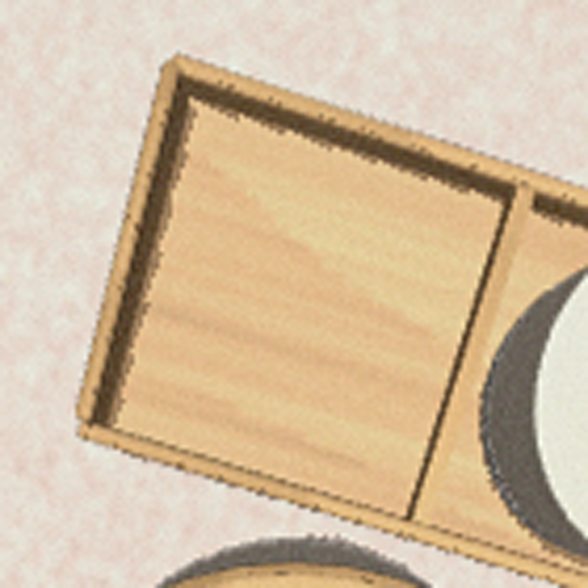

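```bash
python3 - <<'E'
from h import *
c=load('w10'); P=[]
for n,(x,y),z in(('nl',(95,425),.037),('fl',(186,82),.037),('fr',(515,190),.03),('nr',(407,521),.03)):
    p=ray(c,250+(x+.5)/4.2-.5,20+(y+.5)/4.2-.5,z); P.append(p[:2]); print(n,p.round(4))
P=np.array(P); print('sides',[np.linalg.norm(P[i]-P[(i+1)%4]).round(4) for i in range(4)],'ctr',P.mean(0))
d=(P[2]-P[1]+P[3]-P[0]); print('yaw(-y dir)',np.degrees(np.arctan2(d[0],-d[1])))
print('t2',circ(c,(421,113),.114,.034,.049,1,3),circ(c,(421,113),.114,.044,.057,-1,3))
for n,(x,y),z in(('o fl',(175,57),.044),('o nl',(80,432),.044)): print(n,ray(c,250+x/4.2-.4,20+y/4.2-.4,z).round(4))
E
```

```text
nl [0.5543 0.1849 0.037 ]
fl [0.6627 0.1965 0.037 ]
fr [0.677  0.0875 0.03  ]
nr [0.567  0.0758 0.03  ]
sides [np.float64(0.109), np.float64(0.1099), np.float64(0.1107), np.float64(0.1099)] ctr [0.61524555 0.13618075]
yaw(-y dir) 7.034429468347397
t2 (array([0.6302, 0.0195, 0.0419]), 78, np.float64(0.00014)) (array([0.6301, 0.0193, 0.05  ]), 94, np.float64(0.00011))
o fl [0.6664 0.2011 0.044 ]
o nl [0.5506 0.1876 0.044 ]
```

servo_tool([
  [[0,0,0.003,0.06,0.003,0,1],[0,0,0.003,0.12,0.005,0,1],[0,0,0.003,0.18,0.007,0,1],[0,0,0.003,0.22,0.008,0,1],[0,0,0.003,0.2315,0.0075,0,1],[0,0,0.003,0.2315,0.0075,0.05,1],[0,0,0.003,0.2315,0.0075,0.1,1],[0,0,0.003,0.2315,0.0075,0.15,1],[0,0,0.003,0.2315,0.0075,0.19,1],[0,0,0.003,0.2315,0.0075,0.21,1],[0,0,0.003,0.2315,0.0075,0.21,1],[0,0,0.003,0.2315,0.0075,0.21,1]],
])

```text
time_s: 17.22
ee_pos: [0.6162, 0.1358, 0.1951]
eef_rot: [3.141, -0.001, 0.402]
force: [-0.1, 0.3, -4.7]
grip_width: 0.0157
```

```bash
python3 - <<'E'
from h import *
c=snap('side','s11.png'); d=snap('scene','c11.png'); row([0.616,0.136,0.130],23)
A=cv2.resize(c['color'][100:220,210:330][:,:,::-1],(400,400),interpolation=cv2.INTER_CUBIC);B=cv2.resize(d['color'][140:260,210:330][:,:,::-1],(400,400),interpolation=cv2.INTER_CUBIC)
cv2.imwrite('pics/m11.png',np.hstack([A,B]))
E
```

```text
t 17.32 pos [0.6167 0.1359 0.1961] yaw [179.96  -0.2   23.04] F [ 0.9  0.4 -4.8] w 0.0156
row [ 0.0005 -0.0022  0.0004] [-0.0017 -0.0008  0.1322] rows 1.6 q6 1.33 q1 0.16
```

View pics/m11.png

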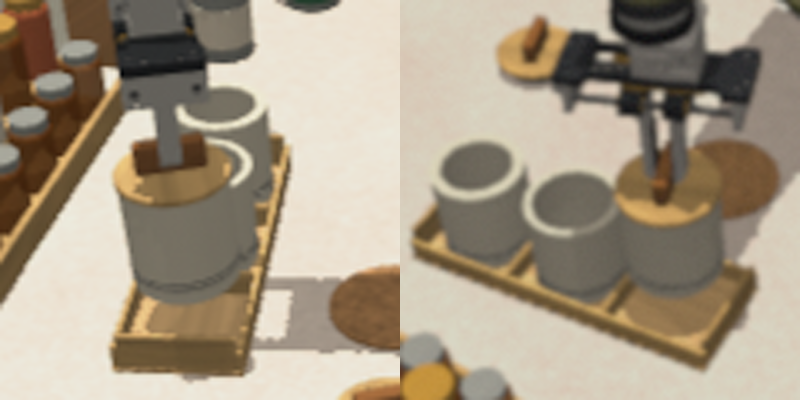

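The canister hangs upright over the free bay. I'll lower it gently.

servo_tool([
  [[0,-0.002,0,-0.0015,-0.0005,0.03,1],[0,-0.002,0,-0.0015,-0.0005,0.06,1],[0,-0.002,0,-0.0015,-0.0005,0.09,1],[0,-0.002,0,-0.0015,-0.0005,0.105,1],[0,-0.002,0,-0.0015,-0.0005,0.116,1],[0,-0.002,0,-0.0015,-0.0005,0.123,1],[0,-0.002,0,-0.0015,-0.0005,0.127,1],[0,-0.002,0,-0.0015,-0.0005,0.129,1],[0,-0.002,0,-0.0015,-0.0005,0.131,1],[0,-0.002,0,-0.0015,-0.0005,0.131,1]],
])

```text
time_s: 18.15
ee_pos: [0.6163, 0.1359, 0.1311]
eef_rot: [3.141, -0.001, 0.402]
force: [-0.4, 0.5, -4.2]
grip_width: 0.0158
```

servo_tool([
  [[0,0,0,0,0,0.001,1],[0,0,0,0,0,0.002,1],[0,0,0,0,0,0.003,1],[0,0,0,0,0,0.004,1],[0,0,0,0,0,0.004,1]],
])

```text
time_s: 18.57
ee_pos: [0.6167, 0.1359, 0.1307]
eef_rot: [3.14, -0.002, 0.402]
force: [-4.7, -2.4, 8.4]
grip_width: 0.0153
```

servo_tool([
  [[0,0,0,0,0,-0.001,1],[0,0,0,0,0,-0.001,0.8],[0,0,0,0,0,-0.001,0.6],[0,0,0,0,0,-0.001,0.5],[0,0,0,0,0,-0.001,0.5],[0,0,0,0,0,-0.001,0.5],[0,0,0,0,0,-0.03,0.5],[0,0,0,0,0,-0.08,0.5],[0,0,0,0,0,-0.16,0.5],[0,0,0,-0.06,0,-0.22,0.5],[0,0,0,-0.14,0,-0.26,0.5],[0,0,0,-0.2,0,-0.3,0.5]],
])

```text
time_s: 19.57
ee_pos: [0.5227, 0.0963, 0.281]
eef_rot: [3.14, -0.002, 0.402]
force: [1.1, 0.5, 0.1]
grip_width: 0.0467
```

servo_tool([
  [[0,0,0,-0.08,0,0,0.5],[0,0,0,-0.08,0,0,0.5],[0,0,0,-0.08,0,0,0.5],[0,0,0,-0.08,0,0,0.5]],
])

```text
time_s: 19.9
ee_pos: [0.4865, 0.0808, 0.2812]
eef_rot: [3.14, -0.004, 0.402]
force: [0.2, -0.6, 0.1]
grip_width: 0.047
```

```bash
python3 - <<'E'
from h import *
w=snap('wrist','w12.png'); c=snap('side','s12.png'); d=snap('scene','c12.png'); row([0.616,0.136,0.130],23)
A=cv2.resize(c['color'][100:220,210:330][:,:,::-1],(400,400),interpolation=cv2.INTER_CUBIC);B=cv2.resize(d['color'][140:260,210:330][:,:,::-1],(400,400),interpolation=cv2.INTER_CUBIC)
cv2.imwrite('pics/m12.png',np.hstack([A,B]))
print(proj(w,[.616,.136,.12]))
E
```

```text
t 20.05 pos [0.4867 0.081  0.2804] yaw [ 1.7992e+02 -1.0000e-01  2.3080e+01] F [-0.2  1.1  0.4] w 0.047
row [ 0.0009 -0.0011  0.0008] [ 2.805e-01 -2.000e-04  3.012e-01] rows 4.9 q6 1.26 q1 0.09
[[318.68598172  56.10537606]]
```

View pics/m12.png

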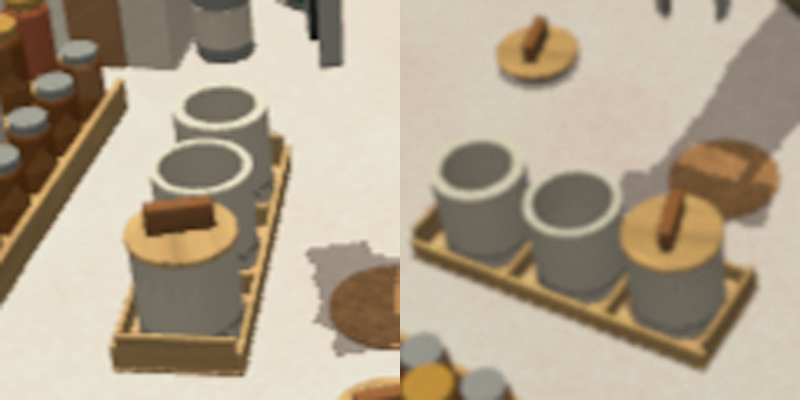

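View pics/w12.png

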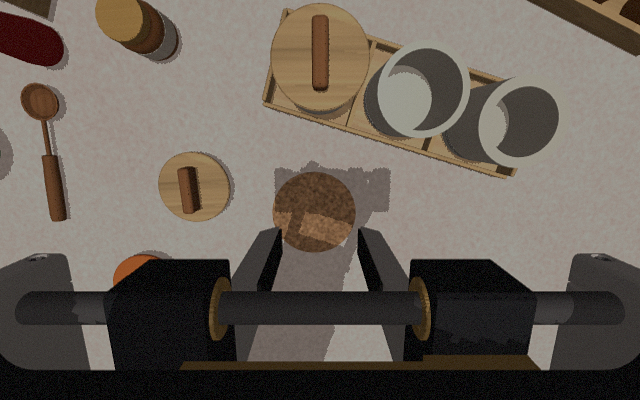

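View pics/s12.png

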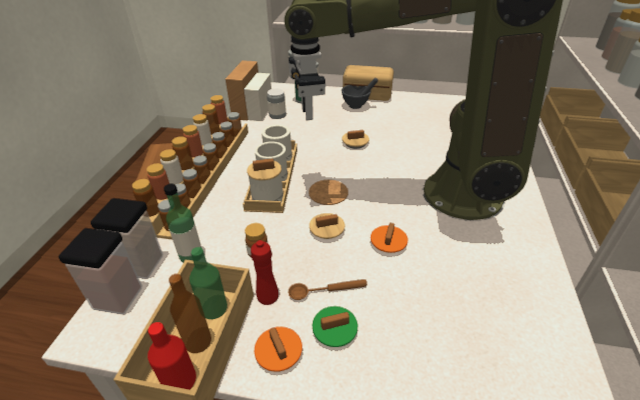

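```bash
python3 - <<'E'
from h import *
w=load('w12')
for z in (.090,.096,.102): print(z,'lid',lidfit(w,(319,57),z),'r',)
print('t2',circ(w,(424,90),.114,.034,.049,1,3),'t1',circ(w,(520,122),.114,.03,.047,1,3),'L3',lidfit(w,(194,187)))
s=load('s12');a=load('c12')
for n,c,sd in(('side',s,(356,139)),('scene',a,(251,156))):
    d=blob(c,sd,(10,90,30),(24,200,255),25);P=topoints(c,d,.024)
    print(n,'L2',least_squares(lambda q:np.hypot(P[:,0]-q[0],P[:,1]-q[1])-0.052,P.mean(0),loss='soft_l1',f_scale=0.002).x.round(4))
for n,c in(('side',s),('scene',a)):
  for z in(.090,.096,.102):
    uv=proj(c,[.616,.136,z+.024])[0]; print(n,z,lidfit(c,uv,z))
sc=load('s12')['color'][130:205,240:295][:,:,::-1]; cc=load('c12')['color'][185:245,265:335][:,:,::-1]
cv2.imwrite('pics/m13.png',np.hstack([cv2.resize(sc,(390,532),interpolation=cv2.INTER_CUBIC),cv2.resize(cc,(400,532),interpolation=cv2.INTER_CUBIC)]))
E
```

```text
0.09 lid (array([0.61511494, 0.13473916]), np.float64(0.0009615926056586038), 79) r
0.096 lid (array([0.61374696, 0.13375013]), np.float64(0.0010281969731372048), 79) r
0.102 lid (array([0.61176688, 0.13253995]), np.float64(0.0027730811901295685), 79) r
t2 (array([0.6303, 0.0196, 0.0418]), 78, np.float64(0.00019)) t1 (array([ 0.6439, -0.0975,  0.0377]), 86, np.float64(0.00011)) L3 (array([0.40183193, 0.2425789 ]), np.float64(0.0004899899504493613), 79)
side L2 [ 0.3809 -0.2465]
scene L2 [ 0.3831 -0.2447]
side 0.09 (array([0.61767281, 0.12851879]), np.float64(0.0015828832904293266), 79)
side 0.096 (array([0.61460285, 0.1368617 ]), np.float64(0.0014579202050112802), 79)
side 0.102 (array([0.61130044, 0.14482477]), np.float64(0.0012303312318661039), 79)
scene 0.09 (array([0.61183734, 0.13341445]), np.float64(0.0008353050203587994), 79)
scene 0.096 (array([0.61632113, 0.13714233]), np.float64(0.0009573419657046695), 79)
scene 0.102 (array([0.62056603, 0.14083913]), np.float64(0.0008993557453538664), 79)
```

View pics/m13.png

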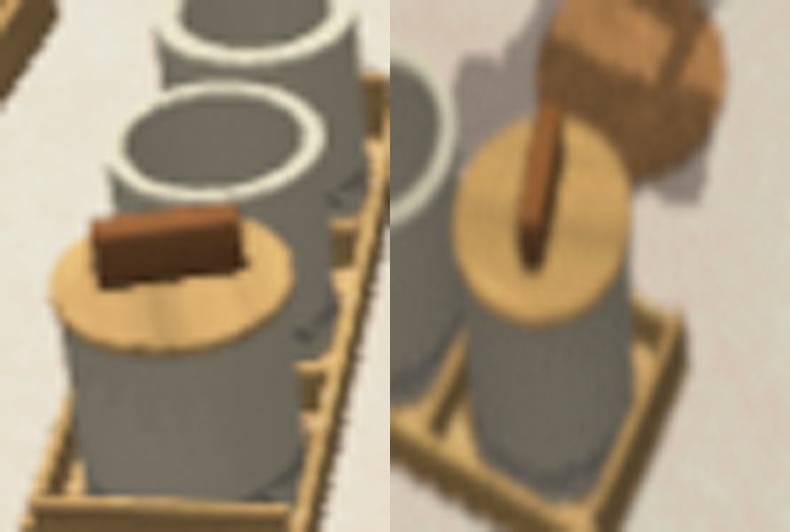

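Side and scene views agree on the closed lid only at origin height 0.096, which is home. The other canisters have not moved and both remaining lids lie flat, so I'm handing in.

```bash
python3 - <<'E'
from h import *
o=get_obs(); print(o['time_s'],abs(o['joint_vel']).max()); print(hand_in())
E
```

```text
20.05 0.00663597335691654
the job is handed in; nothing more can be done
None
```

The canister on the mat is closed with the lid that fits and now stands in the free bay at the tray's +y end. I handed the job in at about 20 s of the 72 s; no verdict was reported.

**Finding the lid:**
- The mat canister's mouth measured 68 mm.
- The first lid I tried, from around (0.38, −0.25), stopped on the rim under 36 N. Tilted to the side camera, its plug showed about 81 mm, so it went back to its place.
- The second, from around (0.56, −0.34), had the 65 mm plug. It entered freely and I pressed it down until the force reached about 30 N. Both views showed its disc flush on the rim.
- The third lid was never touched.

**Putting it away:** the canister lifted with the lid. I lowered it in small steps until it touched the bay floor, then let go.

**Last checks:**
- **Closed lid:** the side and scene cameras agree, to within about 2 mm, on a centre of (0.615, 0.137) at the home height. The bay centre measured (0.616, 0.136).
- **Other canisters:** both are within 0.5 mm of where the wrist camera first saw them.
- **Other lids:** both lie flat with the bar up.
- **Robot:** clear of everything and at rest.

**Disagreements:** the wrist camera put the closed lid about 3 mm off the other two views, still well inside the 15 mm limit. The gripper also stood 1.2 mm higher at touchdown than after pressing on the mat. I put that down to slight slip of the bar in the grip, as the camera heights show the lid home.

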